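# Stow the espresso tools in the caddy and close the bean tin

### The arm

A 6-joint arm with a two-finger parallel gripper is mounted at the origin on the work surface. World frame = base frame: x ahead of the robot, y to its left, z up, the work surface at z = 0. Lengths are in m, angles in rad, forces in N, time in s.
With the tool pointing down it reaches from about 0.25 to 0.775 m from the base axis. Payload 4 kg.
Tool frame: the origin (TCP) lies at the very end of the fingers, on their centre line; the grasp point (between the pads) lies 19 mm behind it (arm.hold_point_z is the distance from the TCP to the grasp point, in m); z points along the fingers, y is the direction in which the jaws open and shut (so a half turn about z gives the same grasp; the last joint's range is limited). The gripper opens to 85 mm and grips with 20 to 120 N. Pads are 22 mm wide; open, the fingers measure 114 mm over their backs; the gripper's body (76 mm by 85 mm) begins 54 mm behind the grasp point. The pads swing forward as they close: fully open they stand 13 mm farther back than shut.
Start: joints at [-1.319, 0.087, 1.371, -0, 1.684, -0.103], TCP at [0.191, -0.516, 0.231] pointing down, gripper open.
Joint ranges: [-3.1, 3.1], [-0.76, 2.03], [0.27, 2.55], [-1.08, 4.22], [0.17, 2.65], [-2.57, 2.57]. Speed limits (rad/s): [2.79, 2.79, 3.14, 3.14, 3.14, 3.14].

### API

Orientations are given as a unit quaternion [x, y, z, w].
In Python, from workcell import monitor, camera, order, nets, arm gives the robot as it stands. The module is installed in compiled form; this text tells all that it offers.
- The arm moves only by the tool apply_moves, never from a script. Its argument "plan" is a list of rows, each an object of numbers: "grip": the gripper command: -1 is shut, 1 is fully open, values between are in proportion; "x", "y", "z": the shift along the tool's x, y, z in cm; "turn": the turn about the tool's z in degrees. A call has 1 to 12 rows; each row shifts and turns the pose as measured when the row begins, along the tool's axes as they then stand; what a row does not reach is not made up. A row lasts 1/12 s, in which the tool goes at most 41.7 mm and 7.16 degrees, less where a joint would pass 70% of its speed; a pose out of reach is approached as far as the arm can. A call is refused whole if a number of a shift passes 4.17 or a number of a turn 7.16, either way. A call with a gripper value outside its range is refused whole. The fingers move at their own pace and stop on an object; the grip force is fixed at half the most. Time passes only in rows, so rows that do not move let the fingers close. It gives the time, the measured TCP pose, the force and the opening at its end, in the units of the state.
- monitor.read_state(): the state, without advancing time (a new reading comes with each control period).
- camera(name): name is "scene" or "top" or "wrist"; returns a dict with "color" (384x512x3 uint8, red, green, blue), "fx", "fy", "cx", "cy" (pixels), "R" (3x3) and "t" (3): a world point X has camera coordinates R X + t. Camera axes: x right, y down, z forward; pixel columns grow to the right and rows downward; lengths in m; the calibration is good to about 2 mm. A picture is of the moment at which its call begins. There is no depth.
- order.finish_job(): hands the job in, once; it reports no verdict.
Trained networks look in a picture, given as the dict that the camera call returned (one of the last four; its "shot" number tells which), for a name from the list of things; names that differ only in an ending like _2 or _b are one class to them, and where a whole thing is asked for, a point or a joint stands for the part that bears it (a point fixed in the world has none). Each returns a list of dicts, best first, with "conf" (0 to 1); they miss things now and then, are a little off and sometimes report something else, mostly with a low value. They report only what shows in the picture. A call takes as long as a camera call. They do not tell look-alikes from the thing itself.
- nets.look_for(picture, label): "extent" ([left, top, right, bottom] as shares, 0 to 1, of the picture: columns of its width, rows of its height, round what is visible of it).
- nets.place_of(picture, label): "position" ([column, row] as shares, 0 to 1, of the picture: columns of its width, rows of its height: a listed point, or the origin of a listed thing).
The state is a dict: "clock": time; "joints": joint angles; "dq": joint speeds; "joint_efforts": joint torques, N m; "tool_pos": TCP position; "tcp_rot": TCP orientation; "contact_force": force on the tool from outside, world axes, zero at the start; "wrist_torque": the same for the moment, N m; "gripper_width": finger opening in m.
Only numpy, scipy, OpenCV 4.12 (cv2) and the standard library are available. Lean on these libraries where they do the work, as an engineer would, in place of code of your own. Each camera call takes 0.05 s, during which the arm holds its last target. There are 200 camera calls.

### The job

Put the barista's tools away for the night: stand the tamper and the coffee leveller in the two smaller bays of the wooden caddy, one in each, and stand the steel bean tin in the larger bay, closed with the one of the three lids that fits it, fully seated. Leave the other two lids lying on the counter, and leave the card stamp and the open dosing ring standing where they are.

Things in the scene. Friction and masses are not known exactly. Their poses are not given: they have to be found in the camera images.
- caddy: Low open wooden caddy, fixed, to the left or right, 274 mm (its x, roughly away from the robot) by 134 mm (y), 30 mm high; walls 5, floor 6 mm, lined black. Cross walls make three bays in a row along x, each 124 mm long in y: two smaller, 80 mm wide, centred at x = -92 and x = -7 mm, and a larger, 94 mm wide, at x = +85 mm, all at y = 0. Origin: centre of underside; z up.
- tamper: Espresso tamper standing upright: round steel foot 58 mm across and 12 mm high with sloping shoulders, a narrow neck, and a turned wooden handle 31 mm across between 58 and 72 mm height; 82 mm tall, about 0.4 kg. Origin: centre of the underside of the foot; z up along the handle.
- leveller: Coffee leveller (distribution tool): a solid steel puck with flat top, 56 mm across below and 60 mm across from 18 to 38 mm height; 40 mm tall, about 0.3 kg. Origin: centre of the underside; z up.
- tin: Bean tin: open straight round steel tin, 66 mm across outside, 60 mm inside, 62 mm tall, floor 4 mm, empty, about 0.14 kg. Origin: centre of the underside; z up through the mouth.
- lid_a: Smallest of three plug lids that differ in size: steel flange 54 mm across, 4 mm thick; under it a plug 12 mm deep, 44 mm across, tapering to 37 mm at the foot; above it a black knob 25 mm across from 25 to 40 mm height; 42 mm tall, 70 g. Lies plug down. Origin: centre of the plug's underside (flange 12 mm above it), z up through the knob.
- lid_b: Middle of three plug lids that differ in size: steel flange 72 mm across, 4 mm thick; under it a plug 12 mm deep, 56 mm across, tapering to 49 mm at the foot; above it a black knob 25 mm across from 25 to 40 mm height; 42 mm tall, 70 g. Lies plug down. Origin: centre of the plug's underside (flange 12 mm above it), z up through the knob.
- lid_c: Largest of three plug lids that differ in size: steel flange 88 mm across, 4 mm thick; under it a plug 12 mm deep, 76 mm across, tapering to 69 mm at the foot; above it a black knob 25 mm across from 25 to 40 mm height; 42 mm tall, 70 g. Lies plug down. Origin: centre of the plug's underside (flange 12 mm above it), z up through the knob.
- stamp: Loyalty-card stamp, a look-alike of the tamper: turned wooden handle 31 mm across on a rectangular pale wooden block 60 x 42 mm with a rubber underside; 78 mm tall, 90 g. Origin: centre of the underside; z up.
- ring: Dosing ring, a look-alike of the leveller and of the tin: a low steel ring open right through, 58 mm across below, flaring to 68 mm at the top, wall 3 mm, 32 mm tall. Origin: centre of the underside; z up.
Things that resemble listed ones, but are neither listed nor needed, are in the scene too. What is shaped like the tin but pink is not meant. Leave any pink look-alike of the lid_b alone.

How it is judged:
At the end, for the whole second after the job is handed in: Tamper and leveller upright on the floor of the two 80 mm bays, one each; tin upright in the 94 mm bay, 72 mm lid seated on its rim (4 mm low to 3 mm high, 6 mm off centre, 0.06 rad). Other lids on the counter, outside the caddy; stamp and ring within 30 mm of their start. All at rest ((((x of tamper in the frame of caddy between -0.107 and -0.077 m and y of tamper in the frame of caddy between -0.04 and 0.04 m and z of tamper in the frame of caddy between 0.002 and 0.01 m and angle between tamper's own z axis and vertical below 0.1 rad) and (x of leveller in the frame of caddy between -0.022 and 0.008 m and y of leveller in the frame of caddy between -0.04 and 0.04 m and z of leveller in the frame of caddy between 0.002 and 0.01 m and angle between leveller's own z axis and vertical below 0.1 rad)) or ((x of tamper in the frame of caddy between -0.022 and 0.008 m and y of tamper in the frame of caddy between -0.04 and 0.04 m and z of tamper in the frame of caddy between 0.002 and 0.01 m and angle between tamper's own z axis and vertical below 0.1 rad) and (x of leveller in the frame of caddy between -0.107 and -0.077 m and y of leveller in the frame of caddy between -0.04 and 0.04 m and z of leveller in the frame of caddy between 0.002 and 0.01 m and angle between leveller's own z axis and vertical below 0.1 rad))) and x of tin in the frame of caddy between 0.066 and 0.104 m and y of tin in the frame of caddy between -0.04 and 0.04 m and z of tin in the frame of caddy between 0.002 and 0.01 m and angle between tin's own z axis and vertical below 0.1 rad and horizontal distance between lid_b and tin below 0.006 m and z of lid_b in the frame of tin between 0.046 and 0.053 m and angle between the z axis of lid_b and the z axis of tin, either way round below 0.06 rad and angle between lid_b's own z axis and vertical below 0.12 rad and (x of lid_a in the frame of caddy below -0.137 m or x of lid_a in the frame of caddy above 0.137 m or y of lid_a in the frame of caddy below -0.067 m or y of lid_a in the frame of caddy above 0.067 m) and height (world z) of lid_a between -0.01 and 0.05 m and horizontal distance between each of lid_a, lid_c and tin above 0.06 m and (x of lid_c in the frame of caddy below -0.137 m or x of lid_c in the frame of caddy above 0.137 m or y of lid_c in the frame of caddy below -0.067 m or y of lid_c in the frame of caddy above 0.067 m) and height (world z) of lid_c between -0.01 and 0.05 m and distance of each of stamp, ring from where it was at the start of the episode below 0.03 m and angle between each of stamp, ring's own z axis and vertical below 0.2 rad and linear speed of each of tamper, leveller, tin, lid_a, lid_b, lid_c, stamp, ring below 0.02 m/s); the robot touches nothing.
It also fails if it takes over 128 s, if anything falls off the work surface, if the arm or the gripper's body presses on something with over 40 N, if the wrist force passes 120 N, or if a joint passes its speed limit or range.

## Working session

There is one attempt and no reset: what is moved stays moved. The work goes in short steps, Python scripts to look and compute and a tool call to move; the robot and the scene stay as the last step left them, time stands still between calls to the robot, and variables do not carry over. Pictures are saved under pics/ and viewed, about 12 in all and at most 16, crops included, and the job is handed in when it is done.

Besides the shell and the picture viewer there is one more tool, called after "Request:" as name(argument=value, ...) on one line, values as JSON. apply_moves: Moves the arm, as the interface text tells. Its arguments: {"type":"object","properties":{"plan":{"type":"array"}},"required":["plan"]}

```bash
mkdir -p pics; cat > h.py <<'E'
import numpy as np, cv2
from workcell import monitor, camera, order, nets, arm
def ray(p,u,v,z):
    R=np.array(p["R"]);t=np.array(p["t"]);d=R.T@np.array([(u-p["cx"])/p["fx"],(v-p["cy"])/p["fy"],1]);c=-R.T@t
    return c+d*(z-c[2])/d[2]
def proj(p,X):
    c=np.array(p["R"])@np.array(X)+np.array(p["t"]);return p["fx"]*c[0]/c[2]+p["cx"],p["fy"]*c[1]/c[2]+p["cy"]
def save(p,n,box=None,s=1.5):
    im=p["color"][:,:,::-1]
    if box: im=im[box[1]:box[3],box[0]:box[2]]
    cv2.imwrite(f"pics/{n}.png",cv2.resize(im,None,fx=s,fy=s,interpolation=cv2.INTER_CUBIC))
E
python3 - <<'E'
from h import *
print(monitor.read_state())
for n in("top","scene"):
    p=camera(n);save(p,n+"0")
    print(n,-np.array(p["R"]).T@p["t"],p["fx"])
    for l in "caddy tamper leveller tin lid_a lid_b lid_c stamp ring".split():
        for r in nets.place_of(p,l):
            u,v=r["position"][0]*512,r["position"][1]*384
            print(l,round(r["conf"],2),round(u),round(v),ray(p,u,v,0).round(3))
E
```

```text
{'clock': 0.0, 'joints': array([-1.31911512e+00,  8.79658324e-02,  1.37227705e+00,  3.14795527e-06,
        1.68356991e+00, -1.03135256e-01]), 'dq': array([-1.04675323e-04, -9.31408441e-05, -8.61724562e-04,  5.82332605e-04,
        2.77167117e-04, -1.65857757e-03]), 'joint_efforts': array([ 2.87854800e-04, -3.51863194e+01, -3.13268209e+01, -3.06569909e-04,
        1.09877819e-02, -2.49613194e-06]), 'tool_pos': array([ 0.1909349 , -0.51526798,  0.23012162]), 'tcp_rot': array([ 9.84303753e-01,  1.76479146e-01, -8.08124199e-05, -1.10712378e-03]), 'contact_force': array([ 0.63694307, -0.32601104,  0.12786487]), 'wrist_torque': array([-0.02203286, -0.03753345, -0.03396399]), 'gripper_width': 0.08538417626855259}
top [ 0.42485567 -0.01019781  1.0690278 ] 389.53497632010715
caddy 0.93 363 178 [ 0.513 -0.291  0.   ]
tamper 0.55 299 121 [ 0.674 -0.118  0.   ]
leveller 0.76 300 160 [ 0.564 -0.118  0.   ]
tin 0.68 320 255 [ 0.305 -0.169  0.   ]
tin 0.56 263 207 [ 0.437 -0.016  0.   ]
lid_a 0.81 304 201 [ 0.451 -0.128  0.   ]
lid_a 0.75 217 168 [0.547 0.112 0.   ]
lid_a 0.65 363 265 [ 0.277 -0.2
[... 725 characters left out ...]
121  0.   ]
tin 0.91 264 187 [ 0.441 -0.004  0.   ]
tin 0.78 261 126 [ 0.313 -0.155  0.   ]
tin 0.37 162 212 [ 0.674 -0.115  0.   ]
lid_a 0.93 268 249 [0.546 0.127 0.   ]
lid_a 0.91 245 97 [ 0.276 -0.266 -0.   ]
lid_a 0.87 182 243 [ 0.686 -0.016  0.   ]
lid_a 0.61 232 158 [ 0.442 -0.127  0.   ]
lid_b 0.93 268 249 [0.546 0.127 0.   ]
lid_b 0.91 245 97 [ 0.276 -0.266 -0.   ]
lid_b 0.87 182 243 [ 0.686 -0.016  0.   ]
lid_b 0.61 232 158 [ 0.442 -0.127  0.   ]
lid_c 0.93 268 249 [0.546 0.127 0.   ]
lid_c 0.91 245 97 [ 0.276 -0.266 -0.   ]
lid_c 0.87 182 243 [ 0.686 -0.016  0.   ]
lid_c 0.61 232 158 [ 0.442 -0.127  0.   ]
stamp 0.93 223 221 [0.578 0.003 0.   ]
ring 0.61 220 283 [0.68  0.115 0.   ]
```

View pics/top0.png

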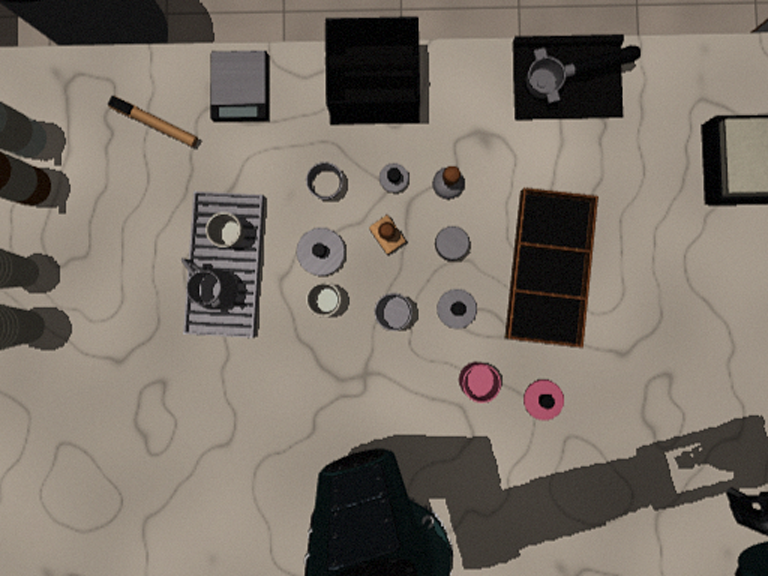

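View pics/scene0.png

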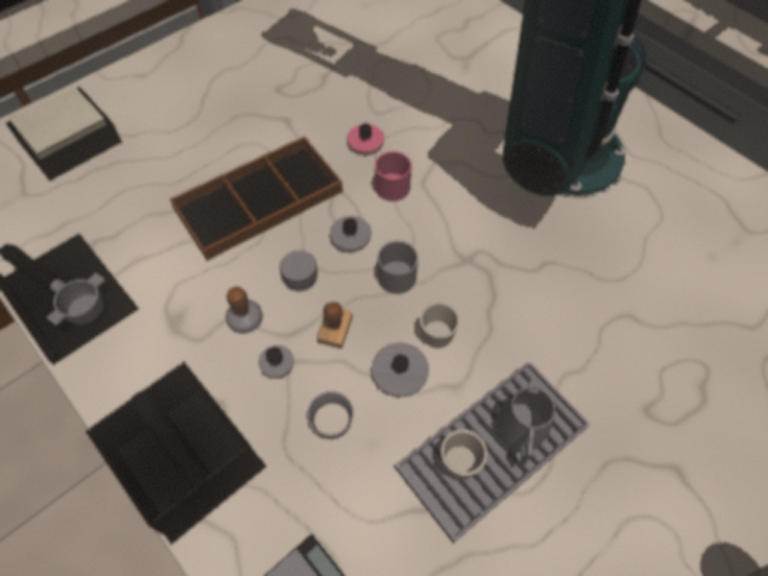

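Top view (shown px): tamper (449,183) has a steel round foot, while the stamp (388,235) has a wooden block. The leveller (452,243) is a closed disc. The steel tin (396,312) is the dark-floored one; the pink tin (481,382), the pale cup (326,300) and the ring (326,181) are not it. Lids by flange size: a (394,178), b (457,309), c (321,251); the pink lid (544,400) is to be left alone. The caddy is on the right with its large bay farthest from the robot.

```bash
python3 - <<'E'
from h import *
p=camera("top");im=p["color"];hsv=cv2.cvtColor(im,cv2.COLOR_RGB2HSV)
# caddy: brown rim or black lining
m=np.zeros(im.shape[:2],np.uint8)
sub=im[115:240,330:405].astype(int); m[115:240,330:405]=((sub.sum(2)<230)).astype(np.uint8)*255
m=cv2.morphologyEx(m,cv2.MORPH_OPEN,np.ones((3,3)))
c=max(cv2.findContours(m,0,2)[0],key=cv2.contourArea)
box=cv2.boxPoints(cv2.minAreaRect(c)); W=np.array([ray(p,u,v,.03)[:2] for u,v in box]);print(box.round(1).tolist(),W.round(3).tolist(),"ctr",W.mean(0).round(4))
for i in range(4):
    d=W[(i+1)%4]-W[i];print(np.linalg.norm(d).round(4),np.degrees(np.arctan2(d[1],d[0])).round(1))
# sizes of the round things
V=np.sqrt(((im.astype(float)-cv2.medianBlur(im,61))**2).sum(2))
def circ(u,v,z,r=34):
    L=im[v-r:v+r,u-r:u+r];hs=hsv[v-r:v+r,u-r:u+r].astype(int)
    # gray steel: low saturation and not light-warm counter
    mm=((L[:,:,0].astype(int)-L[:,:,2]<14)).astype(np.uint8)*255
    n,lab,st,ce=cv2.connectedComponentsWithStats(mm)
    k=[j for j in range(1,n) if st[j,4]>60]
    for j in k:
        cc=max(cv2.findContours((lab==j).astype(np.uint8),0,2)[0],key=cv2.contourArea);(x,y),R=cv2.minEnclosingCircle(cc)
        a=ray(p,x+u-r,y+v-r,z);b=ray(p,x+u-r+R,y+v-r,z)
        if R<r*.9: print("  ",(x+u-r).__round__(1),(y+v-r).__round__(1),a[:2].round(4),"diam",(2*np.linalg.norm(a-b)).round(4))
for n,u,v,z in [("tamperfoot",299,123,.012),("lev",301,162,.04),("tin",264,208,.062),("lid54",263,119,.016),("lid72",304,206,.016),("lid88",214,168,.016)]:
    print(n);circ(u,v,z,26)
save(p,"top1",(190,95,410,285),3.5)
E
```

```text
[[336.1000061035156, 225.39999389648438], [346.70001220703125, 124.80000305175781], [398.79998779296875, 130.1999969482422], [388.20001220703125, 230.89999389648438]] [[0.385, -0.207], [0.655, -0.243], [0.638, -0.382], [0.369, -0.345]] ctr [ 0.5117 -0.2942]
0.2717 -7.5
0.1404 -97.0
0.2713 172.1
0.1385 83.2
tamperfoot
   298.7 121.7 [ 0.6693 -0.1157] diam 0.0591
lev
   301.4 162.4 [ 0.5535 -0.1179] diam 0.0635
tin
   263.7 208.4 [ 0.4329 -0.0158] diam 0.0762
lid54
   262.5 118.5 [ 0.6789 -0.0165] diam 0.0554
lid72
   304.4 205.5 [ 0.4393 -0.126 ] diam 0.0727
lid88
   214.0 168.0 [0.5449 0.1173] diam 0.0912
```

View pics/top1.png

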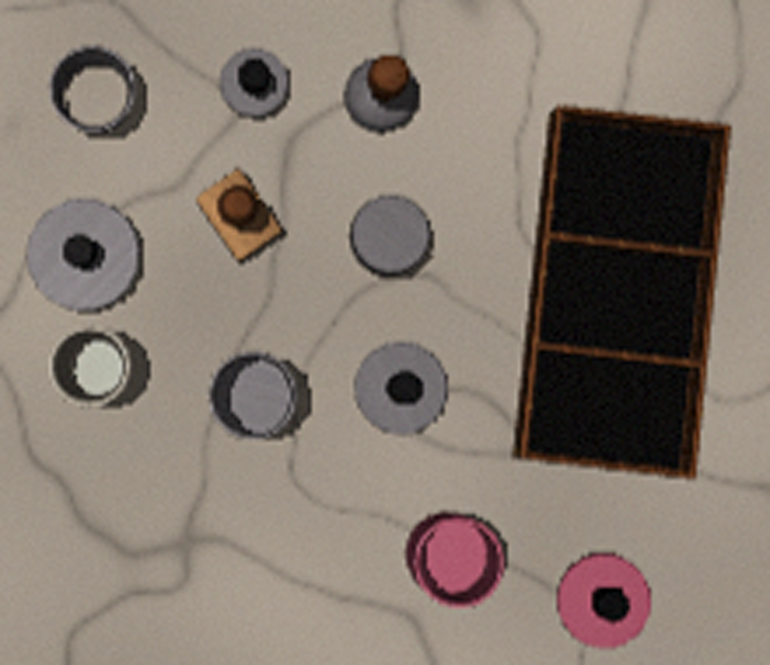

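Enlarged crop check: measured flange diameter 72.7 mm → lid_b. The leveller is a solid disc. The tin has a steel floor, and the ring shows counter through it. I'll move now, starting with the leveller.

Request:
apply_moves(plan=[{"grip": 1,"turn": 6.9,"x": 0,"y": 0,"z": 0},{"grip": 1,"turn": 6.9,"x": 0,"y": 0,"z": 0},{"grip": 1,"turn": 6.9,"x": 0,"y": 0,"z": 0},{"grip": 1,"turn": 6.9,"x": 0,"y": 0,"z": 0},{"grip": 1,"turn": 0,"x": 2.2,"y": -3.1,"z": 0.2},{"grip": 1,"turn": 0,"x": 2.2,"y": -3.1,"z": 0.2},{"grip": 1,"turn": 0,"x": 2.2,"y": -3.1,"z": 0.2},{"grip": 1,"turn": 0,"x": 2.2,"y": -3.1,"z": 0.2},{"grip": 1,"turn": 0,"x": 2.2,"y": -3.1,"z": 0.2},{"grip": 1,"turn": 0,"x": 2.2,"y": -3.1,"z": 0.2},{"grip": 1,"turn": 0,"x": 2.2,"y": -3.1,"z": 0.2},{"grip": 1,"turn": 0,"x": 2.2,"y": -3.1,"z": 0.2}])

```text
clock: 2.05
tool_pos: [0.4054, -0.2957, 0.2138]
tcp_rot: [0.997, -0.083, 0.0, 0.003]
contact_force: [0.6, -0.7, 0.4]
gripper_width: 0.0855
```

```bash
cat >> h.py <<'E'
def go(x,y,z,yaw=-7.3,s=None):
    from scipy.spatial.transform import Rotation as Ro
    s=s or monitor.read_state();M=Ro.from_quat(s["tcp_rot"]).as_matrix()
    d=M.T@(np.array([x,y,z])-s["tool_pos"])*100
    cy=np.degrees(np.arctan2(M[1,0],M[0,0]));print("t%.1f"%s["clock"],"tcp",s["tool_pos"].round(4),"yaw %.1f"%cy,"w %.4f"%s["gripper_width"],"tilt",M[:,2].round(3),"| tool cm",d.round(2),"turn %.1f"%(cy-yaw),"rows>=%.1f"%(np.linalg.norm(d)/4.1))
E
python3 -c "
from h import *
go(.5535,-.118,.2)"
```

```text
t2.0 tcp [ 0.4054 -0.2957  0.2138] yaw -9.6 w 0.0855 tilt [-0.    -0.005 -1.   ] | tool cm [ 11.66 -19.98   1.29] turn -2.3 rows>=5.7
```

Request:
apply_moves(plan=[{"grip": 1,"turn": -1.1,"x": 1.9,"y": -3.3,"z": 0.2},{"grip": 1,"turn": -1.1,"x": 1.9,"y": -3.3,"z": 0.2},{"grip": 1,"turn": 0,"x": 1.9,"y": -3.3,"z": 0.2},{"grip": 1,"turn": 0,"x": 1.9,"y": -3.3,"z": 0.2},{"grip": 1,"turn": 0,"x": 1.9,"y": -3.3,"z": 0.2},{"grip": 1,"turn": 0,"x": 1.9,"y": -3.3,"z": 0.2},{"grip": 1,"turn": 0,"x": 0,"y": 0,"z": 0}])

```text
clock: 2.63
tool_pos: [0.5543, -0.0993, 0.2005]
tcp_rot: [0.998, -0.059, 0.002, 0.002]
contact_force: [-1.2, -1.0, 0.1]
gripper_width: 0.0853
```

```bash
python3 -c "
from h import *
go(.5535,-.118,.05)
p=camera('wrist');save(p,'w1');print(p['fx'],-np.array(p['R']).T@p['t'],proj(p,(.5535,-.118,.04)))
for r in nets.place_of(p,'leveller'):
  u,v=r['position'][0]*512,r['position'][1]*384;print(r['conf'],u,v,ray(p,u,v,0))
"
```

```text
t2.6 tcp [ 0.5543 -0.0993  0.2005] yaw -6.8 w 0.0853 tilt [ 0.004 -0.004 -1.   ] | tool cm [ 0.07  1.82 15.05] turn 0.5 rows>=3.7
274.1004842449093 [ 0.62233264 -0.10648632  0.34499358] (np.float64(272.0563053595273), np.float64(180.04572922047697))
0.96 266.8032 171.6096 [ 0.55622167 -0.11398791  0.        ]
```

View pics/w1.png

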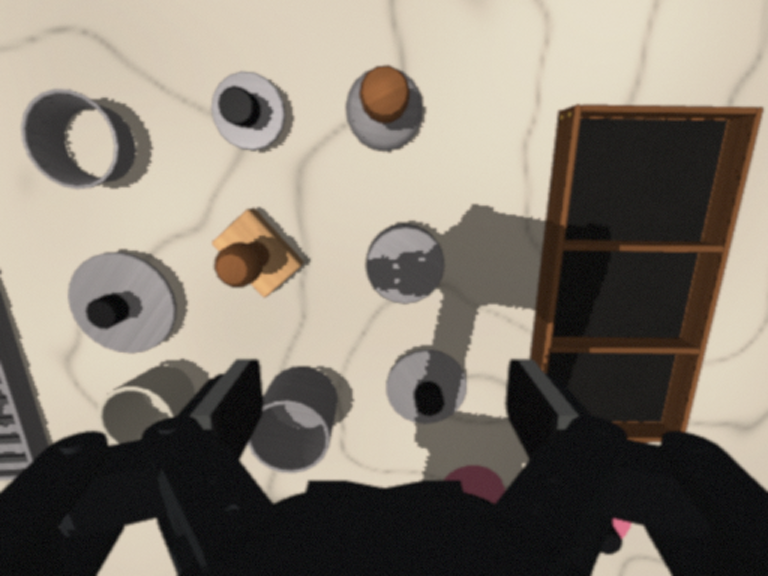

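Wrist view: leveller top disc centred at (405,262) shown px, caddy top rim corners (575,107) and (762,108), and the tamper, stamp, lids and tin are all where the top view put them.

```bash
python3 -c "
from h import *
p=camera('wrist')
for n,u,v,z in [('lev',405,262,.04),('lidb flange',427,385,.016),('tamper handle top',385,92,.08),('tin rim',290,436,.062),('tinbase?',303,398,.0),('TL',575,107,.03),('TR',762,108,.03),('BR',685,438,.03),('BL~',536,370,.03)]:
  print(n,ray(p,u/1.5,v/1.5,z).round(4))
R=np.degrees
g=p['color'];gr=cv2.cvtColor(g,cv2.COLOR_RGB2HSV)
go(.5535,-.118,.06)
"
```

```text
lev [ 0.5572 -0.1214  0.04  ]
lidb flange [ 0.4393 -0.1296  0.016 ]
tamper handle top [ 0.6683 -0.1194  0.08  ]
tin rim [ 0.4338 -0.015   0.062 ]
tinbase? [ 0.4318 -0.0137  0.    ]
TL [ 0.6513 -0.2536  0.03  ]
TR [ 0.6344 -0.3862  0.03  ]
BR [ 0.3658 -0.3518  0.03  ]
BL~ [ 0.4493 -0.2214  0.03  ]
t2.8 tcp [ 0.5515 -0.1049  0.2012] yaw -7.2 w 0.0855 tilt [ 0.002 -0.008 -1.   ] | tool cm [ 0.31  1.16 14.13] turn 0.1 rows>=3.5
```

Request:
apply_moves(plan=[{"grip": 1,"turn": 0,"x": 0.2,"y": 0.6,"z": 2.5},{"grip": 1,"turn": 0,"x": 0.2,"y": 0.6,"z": 2.5},{"grip": 1,"turn": 0,"x": 0,"y": 0,"z": 2.5},{"grip": 1,"turn": 0,"x": 0,"y": 0,"z": 0},{"grip": 1,"turn": 0,"x": 0,"y": 0,"z": 0},{"grip": 1,"turn": 0,"x": 0,"y": 0,"z": 0}])

```text
clock: 3.28
tool_pos: [0.5521, -0.1277, 0.1292]
tcp_rot: [0.998, -0.068, 0.005, 0.006]
contact_force: [0.4, -0.2, 0.6]
gripper_width: 0.085
```

```bash
cat >> h.py <<'E'
def find(p,l,z=0,n=3):
    for r in nets.look_for(p,l)[:n]:
        a,b,c,d=np.array(r["extent"])*[512,384,512,384]
        print(" ext",l,"%.2f"%r["conf"],np.round([a,b,c,d],1),"ctr@z",ray(p,(a+c)/2,(b+d)/2,z)[:2].round(4))
    for r in nets.place_of(p,l)[:n]:
        u,v=np.array(r["position"])*[512,384];print(" org",l,"%.2f"%r["conf"],round(u,1),round(v,1),ray(p,u,v,0)[:2].round(4))
E
python3 -c "
from h import *
p=camera('wrist');go(.5535,-.118,.012);save(p,'w2')
find(p,'leveller',.038);find(p,'caddy',.03,1);find(p,'lid_b',.016);find(p,'tin',.062)
"
```

```text
t3.3 tcp [ 0.5527 -0.1279  0.1301] yaw -7.8 w 0.0857 tilt [ 0.01  -0.014 -1.   ] | tool cm [-0.2  -1.15 11.79] turn -0.5 rows>=2.9
 ext leveller 0.68 [204.1 157.8 274.7 225.8] ctr@z [ 0.5604 -0.1149]
 ext leveller 0.17 [  1.3  77.4  11.  127.3] ctr@z [0.6606 0.0602]
 org leveller 0.91 240.9 186.8 [ 0.5559 -0.1141]
 ext caddy 0.98 [346.1  53.5 508.4 312.5] ctr@z [ 0.5425 -0.2864]
 org caddy 0.57 423.0 200.2 [ 0.5149 -0.3011]
 ext lid_b 0.83 [394.7 367.3 431.8 384. ] ctr@z [ 0.3004 -0.2849]
 ext lid_b 0.82 [229.  263.6 297.2 319.8] ctr@z [ 0.4412 -0.1215]
 ext lid_b 0.74 [ 68.2  29.  133.8 100.5] ctr@z [ 0.6828 -0.0128]
 org lid_b 0.94 17.4 223.2 [0.5499 0.1249]
 org lid_b 0.89 262.9 282.2 [ 0.4424 -0.122 ]
 org lid_b 0.85 111.6 68.6 [ 0.6823 -0.0139]
 ext tin 0.71 [161.  277.8 195.  334.2] ctr@z [ 0.4695 -0.0464]
 ext tin 0.33 [346.7  52.8 509.4 315.4] ctr@z [ 0.5516 -0.2672]
 org tin 0.71 167.8 295.7 [ 0.4408 -0.0118]
```

Request:
apply_moves(plan=[{"grip": 1,"turn": 0,"x": 0.3,"y": -1.2,"z": 0},{"grip": 1,"turn": 0,"x": 0,"y": 0,"z": 2.5},{"grip": 1,"turn": 0,"x": 0,"y": 0,"z": 2.5},{"grip": 1,"turn": 0,"x": 0,"y": 0,"z": 2},{"grip": 1,"turn": 0,"x": 0,"y": 0,"z": 1},{"grip": 1,"turn": 0,"x": 0,"y": 0,"z": 0},{"grip": 1,"turn": 0,"x": 0,"y": 0,"z": 0}])

```text
clock: 4.32
tool_pos: [0.5633, -0.1107, 0.0497]
tcp_rot: [0.998, -0.066, 0.009, 0.006]
contact_force: [-0.1, 1.1, 0.5]
gripper_width: 0.0855
```

```bash
python3 -c "
from h import *
p=camera('wrist');go(.557,-.116,.010);save(p,'w2')
find(p,'leveller',.038,1)
"
```

```text
t4.4 tcp [ 0.5633 -0.1108  0.0499] yaw -7.6 w 0.0853 tilt [ 0.018 -0.013 -1.   ] | tool cm [-0.63  0.56  3.99] turn -0.3 rows>=1.0
 ext leveller 0.55 [216.  185.7 314.9 286.1] ctr@z [ 0.5615 -0.1163]
 org leveller 0.82 259.9 222.5 [ 0.5566 -0.1131]
```

View pics/w2.png

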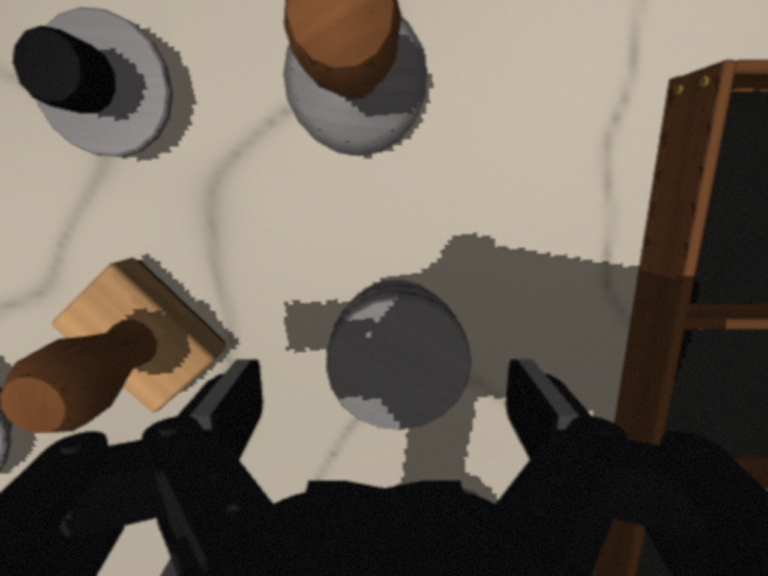

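The leveller disc centre is at (399,355) shown px, about 6 mm right of the finger centre line at column ~385. I'll correct and descend.

Request:
apply_moves(plan=[{"grip": 1,"turn": 0,"x": -0.3,"y": 0.4,"z": 0},{"grip": 1,"turn": 0,"x": 0,"y": 0,"z": 0},{"grip": 1,"turn": 0,"x": 0,"y": 0,"z": 1.2},{"grip": 1,"turn": 0,"x": 0,"y": 0,"z": 1.2},{"grip": 1,"turn": 0,"x": 0,"y": 0,"z": 0.8},{"grip": 1,"turn": 0,"x": 0,"y": 0,"z": 0},{"grip": 1,"turn": 0,"x": 0,"y": 0,"z": 0}])

```text
clock: 5.05
tool_pos: [0.5636, -0.1173, 0.0204]
tcp_rot: [0.998, -0.067, 0.015, 0.007]
contact_force: [0.6, 0.3, 0.7]
gripper_width: 0.0859
```

```bash
python3 -c "
from h import *
go(.559,-.1165,.010)"
```

```text
t5.0 tcp [ 0.5636 -0.1173  0.0204] yaw -7.6 w 0.0859 tilt [ 0.028 -0.017 -0.999] | tool cm [-0.5  -0.03  1.02] turn -0.3 rows>=0.3
```

Request:
apply_moves(plan=[{"grip": 1,"turn": 0,"x": -0.4,"y": 0,"z": 0.4},{"grip": 1,"turn": 0,"x": 0,"y": 0,"z": 0.4},{"grip": 1,"turn": 0,"x": 0,"y": 0,"z": 0},{"grip": -1,"turn": 0,"x": 0,"y": 0,"z": 0},{"grip": -1,"turn": 0,"x": 0,"y": 0,"z": 0},{"grip": -1,"turn": 0,"x": 0,"y": 0,"z": 0},{"grip": -1,"turn": 0,"x": 0,"y": 0,"z": 0},{"grip": -1,"turn": 0,"x": 0,"y": 0,"z": 0},{"grip": -1,"turn": 0,"x": 0,"y": 0,"z": 0}])

```text
clock: 5.8
tool_pos: [0.5591, -0.1165, 0.0109]
tcp_rot: [0.998, -0.067, 0.014, 0.007]
contact_force: [-0.1, -0.7, 0.1]
gripper_width: 0.0581
```

```bash
python3 -c "
from h import *
go(.559,-.1165,.12)"
```

```text
t5.8 tcp [ 0.5591 -0.1165  0.0109] yaw -7.6 w 0.0581 tilt [ 0.027 -0.016 -1.   ] | tool cm [  0.31   0.14 -10.91] turn -0.3 rows>=2.7
```

Request:
apply_moves(plan=[{"grip": -1,"turn": 0,"x": 0,"y": 0,"z": 0},{"grip": -1,"turn": 0,"x": 0,"y": 0,"z": -1},{"grip": -1,"turn": 0,"x": 0,"y": 0,"z": -2},{"grip": -1,"turn": 0,"x": 0,"y": 0,"z": -2},{"grip": -1,"turn": 0,"x": 0,"y": 0,"z": -2},{"grip": -1,"turn": 0,"x": 0,"y": 0,"z": -1},{"grip": -1,"turn": 0,"x": 0,"y": 0,"z": 0}])

```text
clock: 6.38
tool_pos: [0.5533, -0.1141, 0.0915]
tcp_rot: [0.998, -0.067, 0.009, 0.006]
contact_force: [0.6, 0.3, -3.2]
gripper_width: 0.058
```

```bash
python3 -c "
from h import *
go(.505,-.2955,.10)"
```

```text
t6.4 tcp [ 0.5533 -0.1141  0.0915] yaw -7.6 w 0.0580 tilt [ 0.017 -0.013 -1.   ] | tool cm [-2.36 18.63 -0.7 ] turn -0.3 rows>=4.6
```

Request:
apply_moves(plan=[{"grip": -1,"turn": 0,"x": -0.4,"y": 2,"z": -0.1},{"grip": -1,"turn": 0,"x": -0.4,"y": 3,"z": -0.1},{"grip": -1,"turn": 0,"x": -0.4,"y": 3,"z": -0.1},{"grip": -1,"turn": 0,"x": -0.4,"y": 3,"z": -0.1},{"grip": -1,"turn": 0,"x": -0.4,"y": 3,"z": -0.1},{"grip": -1,"turn": 0,"x": -0.2,"y": 2,"z": -0.1},{"grip": -1,"turn": 0,"x": 0,"y": 1,"z": 0},{"grip": -1,"turn": 0,"x": 0,"y": 0,"z": 0},{"grip": -1,"turn": 0,"x": 0,"y": 0,"z": 0}])

```text
clock: 7.13
tool_pos: [0.5047, -0.2824, 0.0915]
tcp_rot: [0.998, -0.064, 0.005, 0.003]
contact_force: [-0.9, 1.0, -2.8]
gripper_width: 0.0578
```

```bash
python3 -c "
from h import *
go(.505,-.2955,.05)
p=camera('wrist');save(p,'w3');go(.505,-.2955,.05)
from scipy.spatial.transform import Rotation as Ro
"
```

```text
t7.1 tcp [ 0.5047 -0.2824  0.0915] yaw -7.4 w 0.0578 tilt [ 0.009 -0.006 -1.   ] | tool cm [0.16 1.28 4.16] turn -0.1 rows>=1.1
t7.2 tcp [ 0.5047 -0.2821  0.0913] yaw -7.4 w 0.0579 tilt [ 0.009 -0.006 -1.   ] | tool cm [0.16 1.31 4.14] turn -0.1 rows>=1.1
```

View pics/w3.png

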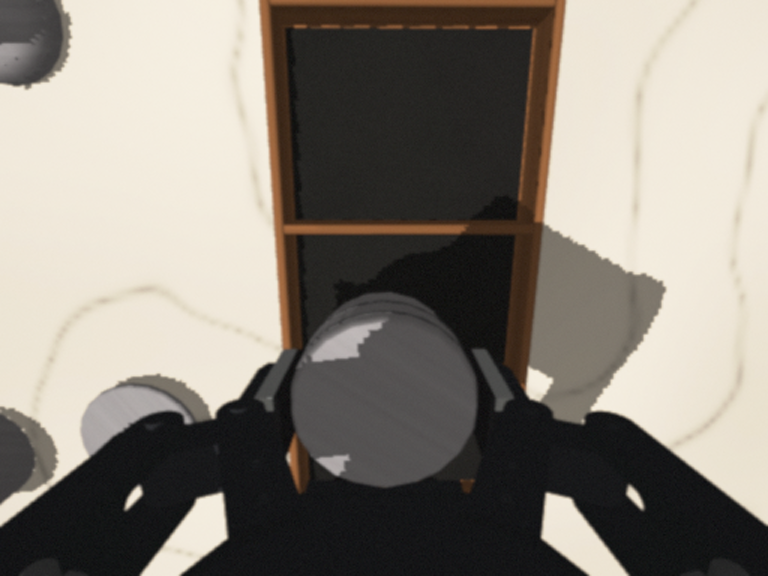

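Held leveller is over the middle bay. The cross wall between the middle and large bays runs (285,229)–(525,231), and the rim's far corners are near (265,3) and (563,3).

```bash
python3 -c "
from h import *
p=camera('wrist')
A=[ray(p,u/1.5,v/1.5,z) for u,v,z in [(285,229,.03),(525,231,.03),(265,3,.03),(563,3,.03),(278,170,.03),(548,170,.03)]]
for a in A: print(a[:2].round(4))
e=np.array([np.cos(np.radians(-7.3)),np.sin(np.radians(-7.3))])
mw=(A[0]+A[1])[:2]/2; print('ctr from crosswall',mw-.0355*e,'from far rim',(A[2]+A[3])[:2]/2-.137*e)
"
```

```text
[ 0.555  -0.2389]
[ 0.5386 -0.3576]
[ 0.6524 -0.249 ]
[ 0.6359 -0.3779]
[ 0.5832 -0.241 ]
[ 0.5665 -0.3698]
ctr from crosswall [ 0.51161252 -0.29377362] from far rim [ 0.50826066 -0.29602805]
```

Request:
apply_moves(plan=[{"grip": -1,"turn": 0,"x": 0,"y": 0.9,"z": 0},{"grip": -1,"turn": 0,"x": 0,"y": 0,"z": 0},{"grip": -1,"turn": 0,"x": 0,"y": 0,"z": 1.5},{"grip": -1,"turn": 0,"x": 0,"y": 0,"z": 1.5},{"grip": -1,"turn": 0,"x": 0,"y": 0,"z": 1},{"grip": -1,"turn": 0,"x": 0,"y": 0,"z": 0},{"grip": -1,"turn": 0,"x": 0,"y": 0,"z": 0}])

```text
clock: 7.82
tool_pos: [0.5076, -0.2861, 0.0516]
tcp_rot: [0.998, -0.059, 0.007, 0.002]
contact_force: [0.1, 0.3, -2.8]
gripper_width: 0.0583
```

```bash
python3 -c "
from h import *
go(.503,-.295,.018)"
```

```text
t7.8 tcp [ 0.5076 -0.2861  0.0516] yaw -6.8 w 0.0583 tilt [ 0.013 -0.005 -1.   ] | tool cm [-0.4   0.93  3.36] turn 0.5 rows>=0.9
```

Request:
apply_moves(plan=[{"grip": -1,"turn": 0,"x": -0.4,"y": 0.7,"z": 0},{"grip": -1,"turn": 0,"x": -0.2,"y": 0.5,"z": 0},{"grip": -1,"turn": 0,"x": 0,"y": 0,"z": 0.5},{"grip": -1,"turn": 0,"x": 0,"y": 0,"z": 1},{"grip": -1,"turn": 0,"x": 0,"y": 0,"z": 1},{"grip": -1,"turn": 0,"x": 0,"y": 0,"z": 0.3},{"grip": -1,"turn": 0,"x": 0,"y": 0,"z": 0},{"grip": -1,"turn": 0,"x": 0,"y": 0,"z": 0}])

```text
clock: 8.48
tool_pos: [0.5009, -0.2995, 0.0232]
tcp_rot: [0.998, -0.059, 0.008, 0.003]
contact_force: [0.4, 0.4, -3.7]
gripper_width: 0.0578
```

```bash
python3 -c "
from h import *
go(.503,-.295,.018)"
```

```text
t8.5 tcp [ 0.5009 -0.2995  0.0232] yaw -6.8 w 0.0578 tilt [ 0.016 -0.008 -1.   ] | tool cm [ 0.14 -0.48  0.52] turn 0.5 rows>=0.2
```

Request:
apply_moves(plan=[{"grip": -1,"turn": 0,"x": 0.1,"y": -0.2,"z": 0.3},{"grip": -1,"turn": 0,"x": 0,"y": 0,"z": 0.2},{"grip": -1,"turn": 0,"x": 0,"y": 0,"z": 0},{"grip": -1,"turn": 0,"x": 0,"y": 0,"z": 0}])

```text
clock: 8.82
tool_pos: [0.5027, -0.2972, 0.0177]
tcp_rot: [0.998, -0.059, 0.008, 0.003]
contact_force: [-0.0, -0.1, -3.8]
gripper_width: 0.0579
```

```bash
python3 -c "
from h import *
s=monitor.read_state();print(s['contact_force']);go(.503,-.295,.018)"
```

```text
[-0.01685308 -0.12749469 -3.82272116]
t8.8 tcp [ 0.5027 -0.2972  0.0177] yaw -6.8 w 0.0579 tilt [ 0.016 -0.007 -1.   ] | tool cm [ 0.01 -0.22 -0.04] turn 0.5 rows>=0.1
```

Request:
apply_moves(plan=[{"grip": -0.0,"turn": 0,"x": 0,"y": 0,"z": 0.1},{"grip": 0.65,"turn": 0,"x": 0,"y": 0,"z": 0},{"grip": 0.65,"turn": 0,"x": 0,"y": 0,"z": 0},{"grip": 0.65,"turn": 0,"x": 0,"y": 0,"z": 0},{"grip": 0.65,"turn": 0,"x": 0,"y": 0,"z": 0},{"grip": 0.65,"turn": 0,"x": 0,"y": 0,"z": -1},{"grip": 0.65,"turn": 0,"x": 0,"y": 0,"z": -2},{"grip": 0.65,"turn": 0,"x": 0,"y": 0,"z": -3},{"grip": 1,"turn": 0,"x": 0,"y": 0,"z": -3},{"grip": 1,"turn": 0,"x": 0,"y": 0,"z": -3},{"grip": 1,"turn": 0,"x": 0,"y": 0,"z": -2},{"grip": 1,"turn": 0,"x": 0,"y": 0,"z": 0}])

```text
clock: 9.82
tool_pos: [0.5015, -0.2969, 0.1707]
tcp_rot: [0.998, -0.059, 0.012, 0.005]
contact_force: [0.8, 0.6, 0.2]
gripper_width: 0.0854
```

```bash
python3 -c "
from h import *
go(.434,-.013,.16)"
```

```text
t9.8 tcp [ 0.5015 -0.2969  0.1707] yaw -6.8 w 0.0854 tilt [ 0.022 -0.012 -1.   ] | tool cm [-10.06 -27.41   0.57] turn 0.5 rows>=7.1
```

Request:
apply_moves(plan=[{"grip": 1,"turn": 0.3,"x": -1.1,"y": -3,"z": 0},{"grip": 1,"turn": 0.3,"x": -1.1,"y": -3,"z": 0},{"grip": 1,"turn": 0,"x": -1.1,"y": -3,"z": 0},{"grip": 1,"turn": 0,"x": -1.1,"y": -3,"z": 0},{"grip": 1,"turn": 0,"x": -1.1,"y": -3,"z": 0},{"grip": 1,"turn": 0,"x": -1.1,"y": -3,"z": 0},{"grip": 1,"turn": 0,"x": -1.1,"y": -3,"z": 0},{"grip": 1,"turn": 0,"x": -1.1,"y": -3,"z": 0},{"grip": 1,"turn": 0,"x": -0.7,"y": -2,"z": 0},{"grip": 1,"turn": 0,"x": -0.3,"y": -1,"z": 0},{"grip": 1,"turn": 0,"x": 0,"y": 0,"z": 0},{"grip": 1,"turn": 0,"x": 0,"y": 0,"z": 0}])

```text
clock: 10.82
tool_pos: [0.4346, -0.0068, 0.1646]
tcp_rot: [0.998, -0.066, 0.015, 0.007]
contact_force: [0.2, -0.2, -0.8]
gripper_width: 0.0853
```

```bash
python3 -c "
from h import *
p=camera('wrist');save(p,'w4');find(p,'tin',.062,2);go(.434,-.013,.1)"
```

```text
ext tin 0.88 [223.4 152.4 292.2 230.9] ctr@z [ 0.44   -0.0103]
 ext tin 0.72 [371.6 242.8 450.  298.9] ctr@z [ 0.3372 -0.1532]
 org tin 0.83 389.3 262.6 [ 0.3123 -0.1612]
 org tin 0.57 256.0 183.4 [ 0.4353 -0.0089]
t11.0 tcp [ 0.435  -0.0079  0.1647] yaw -7.7 w 0.0857 tilt [ 0.029 -0.017 -0.999] | tool cm [-0.23  0.44  6.47] turn -0.4 rows>=1.6
```

View pics/w4.png

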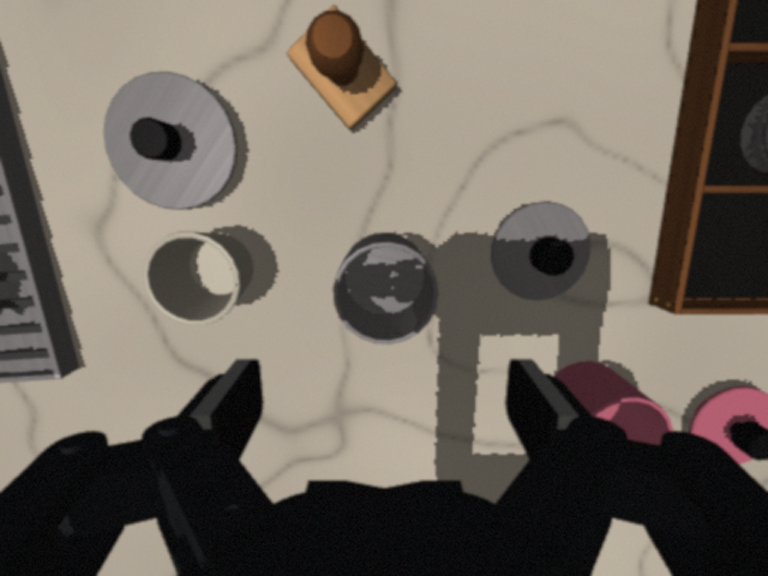

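Steel tin: rim centre (385,292) shown px. It's clear of the pale cup on the left and lid_b on the right. Descending on it.

Request:
apply_moves(plan=[{"grip": 1,"turn": 0,"x": -0.4,"y": 0.2,"z": 0.5},{"grip": 1,"turn": 0,"x": 0,"y": 0,"z": 2},{"grip": 1,"turn": 0,"x": 0,"y": 0,"z": 2},{"grip": 1,"turn": 0,"x": 0,"y": 0,"z": 2},{"grip": 1,"turn": 0,"x": 0,"y": 0,"z": 1},{"grip": 1,"turn": 0,"x": 0,"y": 0,"z": 0},{"grip": 1,"turn": 0,"x": 0,"y": 0,"z": 0}])

```text
clock: 11.55
tool_pos: [0.4338, -0.0174, 0.0866]
tcp_rot: [0.997, -0.073, 0.016, 0.008]
contact_force: [-0.1, -0.4, -0.6]
gripper_width: 0.0855
```

```bash
python3 -c "
from h import *
p=camera('wrist');find(p,'tin',.062,2);go(.436,-.011,.026)"
```

```text
ext tin 0.97 [403.4 273.2 446.8 382.8] ctr@z [ 0.3368 -0.1296]
 ext tin 0.94 [194.  165.1 293.8 271.2] ctr@z [ 0.4412 -0.0106]
 org tin 0.75 243.8 203.2 [ 0.4345 -0.0078]
t11.7 tcp [ 0.4348 -0.0171  0.088 ] yaw -8.3 w 0.0852 tilt [ 0.034 -0.02  -0.999] | tool cm [-0.19 -0.71  6.19] turn -1.0 rows>=1.5
```

Request:
apply_moves(plan=[{"grip": 1,"turn": -0.5,"x": 0,"y": -0.5,"z": 0},{"grip": 1,"turn": -0.5,"x": 0,"y": -0.3,"z": 0},{"grip": 1,"turn": 0,"x": 0,"y": 0,"z": 1},{"grip": 1,"turn": 0,"x": 0,"y": 0,"z": 1.5},{"grip": 1,"turn": 0,"x": 0,"y": 0,"z": 1.5},{"grip": 1,"turn": 0,"x": 0,"y": 0,"z": 1},{"grip": 1,"turn": 0,"x": 0,"y": 0,"z": 0.5},{"grip": 1,"turn": 0,"x": 0,"y": 0,"z": 0},{"grip": 1,"turn": 0,"x": 0,"y": 0,"z": 0}])

```text
clock: 12.45
tool_pos: [0.443, -0.0085, 0.0348]
tcp_rot: [0.998, -0.061, 0.024, 0.009]
contact_force: [-0.6, -0.3, -0.7]
gripper_width: 0.0853
```

```bash
python3 -c "
from h import *
go(.438,-.0105,.026)"
```

```text
t12.4 tcp [ 0.443  -0.0085  0.0348] yaw -6.9 w 0.0853 tilt [ 0.047 -0.021 -0.999] | tool cm [-0.51  0.24  0.86] turn 0.4 rows>=0.3
```

Request:
apply_moves(plan=[{"grip": 1,"turn": 0,"x": -0.4,"y": 0.2,"z": 0.4},{"grip": 1,"turn": 0,"x": -0.1,"y": 0,"z": 0.3},{"grip": 1,"turn": 0,"x": 0,"y": 0,"z": 0}])

```text
clock: 12.7
tool_pos: [0.4387, -0.0102, 0.0283]
tcp_rot: [0.998, -0.061, 0.025, 0.009]
contact_force: [-0.4, 1.1, 1.0]
gripper_width: 0.0852
```

```bash
python3 -c "
from h import *
go(.438,-.0105,.026)"
```

```text
t12.7 tcp [ 0.4387 -0.0102  0.0283] yaw -6.9 w 0.0852 tilt [ 0.049 -0.022 -0.999] | tool cm [-0.08  0.03  0.23] turn 0.4 rows>=0.1
```

Request:
apply_moves(plan=[{"grip": -1,"turn": 0,"x": 0,"y": 0,"z": 0},{"grip": -1,"turn": 0,"x": 0,"y": 0,"z": 0},{"grip": -1,"turn": 0,"x": 0,"y": 0,"z": 0},{"grip": -1,"turn": 0,"x": 0,"y": 0,"z": 0},{"grip": -1,"turn": 0,"x": 0,"y": 0,"z": 0},{"grip": -1,"turn": 0,"x": 0,"y": 0,"z": 0}])

```text
clock: 13.2
tool_pos: [0.4395, -0.0103, 0.03]
tcp_rot: [0.998, -0.061, 0.027, 0.009]
contact_force: [0.1, -0.1, -1.9]
gripper_width: 0.0642
```

```bash
python3 -c "
from h import *
go(.438,-.0105,.12)"
```

```text
t13.2 tcp [ 0.4395 -0.0103  0.03  ] yaw -6.9 w 0.0642 tilt [ 0.052 -0.022 -0.998] | tool cm [ 0.35  0.17 -9.  ] turn 0.4 rows>=2.2
```

Request:
apply_moves(plan=[{"grip": -1,"turn": 0,"x": 0,"y": 0,"z": -1},{"grip": -1,"turn": 0,"x": 0,"y": 0,"z": -2},{"grip": -1,"turn": 0,"x": 0,"y": 0,"z": -2},{"grip": -1,"turn": 0,"x": 0,"y": 0,"z": -2},{"grip": -1,"turn": 0,"x": 0,"y": 0,"z": -1},{"grip": -1,"turn": 0,"x": 0,"y": 0,"z": -0.5},{"grip": -1,"turn": 0,"x": 0,"y": 0,"z": 0}])

```text
clock: 13.78
tool_pos: [0.4326, -0.0081, 0.1192]
tcp_rot: [0.998, -0.061, 0.024, 0.009]
contact_force: [-0.1, -0.1, -0.7]
gripper_width: 0.0639
```

```bash
python3 -c "
from h import *
go(.594,-.307,.12)"
```

```text
t13.8 tcp [ 0.4326 -0.0081  0.1192] yaw -6.9 w 0.0639 tilt [ 0.047 -0.021 -0.999] | tool cm [19.62 27.7   1.3 ] turn 0.4 rows>=8.3
```

Request:
apply_moves(plan=[{"grip": -1,"turn": 0.2,"x": 1.2,"y": 1.7,"z": 0.1},{"grip": -1,"turn": 0.2,"x": 2.2,"y": 3.1,"z": 0.1},{"grip": -1,"turn": 0,"x": 2.2,"y": 3.1,"z": 0.1},{"grip": -1,"turn": 0,"x": 2.2,"y": 3.1,"z": 0.1},{"grip": -1,"turn": 0,"x": 2.2,"y": 3.1,"z": 0.1},{"grip": -1,"turn": 0,"x": 2.2,"y": 3.1,"z": 0.1},{"grip": -1,"turn": 0,"x": 2.2,"y": 3.1,"z": 0.1},{"grip": -1,"turn": 0,"x": 2.2,"y": 3.1,"z": 0.1},{"grip": -1,"turn": 0,"x": 1.4,"y": 2,"z": 0.1},{"grip": -1,"turn": 0,"x": 0.7,"y": 1,"z": 0},{"grip": -1,"turn": 0,"x": 0,"y": 0,"z": 0},{"grip": -1,"turn": 0,"x": 0,"y": 0,"z": 0}])

```text
clock: 14.78
tool_pos: [0.5861, -0.3045, 0.1078]
tcp_rot: [0.998, -0.063, 0.016, 0.004]
contact_force: [-0.2, -0.1, -1.6]
gripper_width: 0.064
```

```bash
python3 -c "
from h import *
go(.594,-.307,.04)"
```

```text
t14.8 tcp [ 0.5861 -0.3045  0.1078] yaw -7.2 w 0.0640 tilt [ 0.031 -0.01  -0.999] | tool cm [0.6  0.11 6.81] turn 0.1 rows>=1.7
```

Request:
apply_moves(plan=[{"grip": -1,"turn": 0,"x": 0.5,"y": 0.1,"z": 0.5},{"grip": -1,"turn": 0,"x": 0.1,"y": 0,"z": 1.5},{"grip": -1,"turn": 0,"x": 0,"y": 0,"z": 1.5},{"grip": -1,"turn": 0,"x": 0,"y": 0,"z": 1.5},{"grip": -1,"turn": 0,"x": 0,"y": 0,"z": 0.5},{"grip": -1,"turn": 0,"x": 0,"y": 0,"z": 0},{"grip": -1,"turn": 0,"x": 0,"y": 0,"z": 0}])

```text
clock: 15.37
tool_pos: [0.5924, -0.2985, 0.0484]
tcp_rot: [0.998, -0.06, 0.013, 0.001]
contact_force: [0.7, -0.0, -1.4]
gripper_width: 0.0638
```

```bash
python3 -c "
from h import *
print(monitor.read_state()['contact_force']);go(.594,-.307,.038)"
```

```text
[ 0.65080992 -0.02093003 -1.36321397]
t15.4 tcp [ 0.5924 -0.2985  0.0484] yaw -6.8 w 0.0638 tilt [ 0.027 -0.004 -1.   ] | tool cm [0.23 0.83 1.04] turn 0.5 rows>=0.3
```

Request:
apply_moves(plan=[{"grip": -1,"turn": 0,"x": 0.2,"y": 0.5,"z": 0.3},{"grip": -1,"turn": 0,"x": 0,"y": 0.2,"z": 0.5},{"grip": -1,"turn": 0,"x": 0,"y": 0,"z": 0.3},{"grip": -1,"turn": 0,"x": 0,"y": 0,"z": 0},{"grip": -1,"turn": 0,"x": 0,"y": 0,"z": 0}])

```text
clock: 15.78
tool_pos: [0.5957, -0.3064, 0.0402]
tcp_rot: [0.998, -0.059, 0.016, 0.003]
contact_force: [0.7, 0.3, -2.1]
gripper_width: 0.0644
```

```bash
python3 -c "
from h import *
print(monitor.read_state()['contact_force']);go(.594,-.307,.035)"
```

```text
[ 0.73306738  0.30075857 -2.07969755]
t15.8 tcp [ 0.5957 -0.3064  0.0402] yaw -6.8 w 0.0644 tilt [ 0.032 -0.007 -0.999] | tool cm [-0.18  0.07  0.51] turn 0.5 rows>=0.1
```

Lower gently until contact, then release.

Request:
apply_moves(plan=[{"grip": -1,"turn": 0,"x": -0.1,"y": 0,"z": 0.3},{"grip": -1,"turn": 0,"x": 0,"y": 0,"z": 0.1},{"grip": -1,"turn": 0,"x": 0,"y": 0,"z": 0}])

```text
clock: 16.03
tool_pos: [0.5952, -0.307, 0.0368]
tcp_rot: [0.998, -0.059, 0.017, 0.003]
contact_force: [-0.2, -0.5, -2.6]
gripper_width: 0.0642
```

```bash
python3 -c "
from h import *
print(monitor.read_state()['contact_force']);go(.594,-.307,.035)"
```

```text
[-0.21207978 -0.49830682 -2.6315303 ]
t16.0 tcp [ 0.5952 -0.307   0.0368] yaw -6.8 w 0.0642 tilt [ 0.033 -0.008 -0.999] | tool cm [-0.13  0.02  0.18] turn 0.5 rows>=0.1
```

Request:
apply_moves(plan=[{"grip": -1,"turn": 0,"x": 0,"y": 0,"z": 0.15},{"grip": -1,"turn": 0,"x": 0,"y": 0,"z": 0},{"grip": 0.6,"turn": 0,"x": 0,"y": 0,"z": 0},{"grip": 1,"turn": 0,"x": 0,"y": 0,"z": 0},{"grip": 1,"turn": 0,"x": 0,"y": 0,"z": 0},{"grip": 1,"turn": 0,"x": 0,"y": 0,"z": 0},{"grip": 1,"turn": 0,"x": 0,"y": 0,"z": -1},{"grip": 1,"turn": 0,"x": 0,"y": 0,"z": -2},{"grip": 1,"turn": 0,"x": 0,"y": 0,"z": -3},{"grip": 1,"turn": 0,"x": 0,"y": 0,"z": -3},{"grip": 1,"turn": 0,"x": 0,"y": 0,"z": -2},{"grip": 1,"turn": 0,"x": 0,"y": 0,"z": 0}])

```text
clock: 17.03
tool_pos: [0.5909, -0.3056, 0.1519]
tcp_rot: [0.998, -0.059, 0.016, 0.003]
contact_force: [1.0, 0.1, 1.3]
gripper_width: 0.0855
```

```bash
python3 -c "
from h import *
p=camera('wrist');find(p,'tin',.068,2)
p=camera('top');find(p,'tin',.068,3);find(p,'lid_b',.016,5)
go(.44,-.1255,.15)"
```

```text
ext tin 0.59 [221.1 156.  292.8 237.7] ctr@z [ 0.5965 -0.3072]
 org tin 0.87 257.1 184.6 [ 0.5932 -0.3075]
 ext tin 0.95 [309.5 240.6 329.  269.2] ctr@z [ 0.3125 -0.1555]
 ext tin 0.68 [358.9 135.1 381.3 162.1] ctr@z [ 0.5832 -0.293 ]
 org tin 0.86 314.9 253.7 [ 0.3082 -0.1536]
 ext lid_b 0.90 [197.2 149.7 230.9 186.5] ctr@z [0.5446 0.1171]
 ext lid_b 0.86 [253.  107.8 268.8 130.3] ctr@z [ 0.6774 -0.0121]
 ext lid_b 0.65 [294.1 192.4 314.9 217.8] ctr@z [ 0.4406 -0.1263]
 org lid_b 0.89 214.7 164.9 [0.5553 0.1173]
 org lid_b 0.83 307.7 202.2 [ 0.4486 -0.1371]
 org lid_b 0.77 261.1 117.4 [ 0.6859 -0.0128]
 org lid_b 0.68 361.8 176.9 [ 0.5159 -0.287 ]
t17.4 tcp [ 0.5879 -0.3036  0.1425] yaw -6.8 w 0.0852 tilt [ 0.02   0.001 -1.   ] | tool cm [-16.77 -15.94  -1.03] turn 0.5 rows>=5.6
```

Request:
apply_moves(plan=[{"grip": 1,"turn": 0,"x": -1.5,"y": -1.4,"z": -0.1},{"grip": 1,"turn": 0,"x": -2.5,"y": -2.4,"z": -0.1},{"grip": 1,"turn": 0,"x": -2.5,"y": -2.4,"z": -0.1},{"grip": 1,"turn": 0,"x": -2.5,"y": -2.4,"z": -0.1},{"grip": 1,"turn": 0,"x": -2.5,"y": -2.4,"z": -0.1},{"grip": 0.2,"turn": 0,"x": -2.5,"y": -2.4,"z": -0.1},{"grip": 0.2,"turn": 0,"x": -1.6,"y": -1.6,"z": 0},{"grip": 0.2,"turn": 0,"x": -0.6,"y": -0.6,"z": 0},{"grip": 0.2,"turn": 0,"x": 0,"y": 0,"z": 0},{"grip": 0.2,"turn": 0,"x": 0,"y": 0,"z": 0}])

```text
clock: 18.27
tool_pos: [0.4352, -0.122, 0.1338]
tcp_rot: [0.998, -0.06, 0.002, -0.004]
contact_force: [0.2, -0.3, -1.2]
gripper_width: 0.0513
```

```bash
python3 -c "
from h import *
p=camera('wrist');save(p,'w5');find(p,'lid_b',.016,4);go(.44,-.1255,.05)"
```

```text
ext lid_b 0.76 [  0.2  59.1  28.6 150. ] ctr@z [0.5424 0.0889]
 ext lid_b 0.64 [219.3 149.6 294.7 217.3] ctr@z [ 0.4424 -0.1227]
 ext lid_b 0.53 [407.3 285.5 440.2 334.5] ctr@z [ 0.276  -0.2907]
 org lid_b 0.56 257.7 184.8 [ 0.4372 -0.1228]
t18.4 tcp [ 0.436  -0.1229  0.134 ] yaw -7.0 w 0.0511 tilt [ 0.004  0.008 -1.   ] | tool cm [0.41 0.28 8.4 ] turn 0.3 rows>=2.1
```

View pics/w5.png

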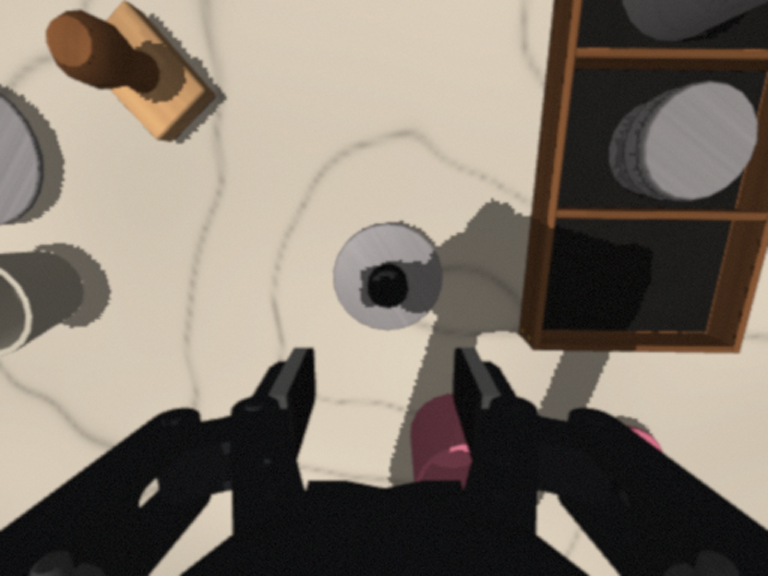

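Lid_b flange at (388,277) shown px with its knob. The leveller and tin stand in the middle and large bays. Descending on the knob.

Request:
apply_moves(plan=[{"grip": 0.2,"turn": 0,"x": 0.4,"y": 0.1,"z": 0.5},{"grip": 0.2,"turn": 0,"x": 0,"y": 0,"z": 2},{"grip": 0.2,"turn": 0,"x": 0,"y": 0,"z": 2},{"grip": 0.2,"turn": 0,"x": 0,"y": 0,"z": 2},{"grip": 0.2,"turn": 0,"x": 0,"y": 0,"z": 1},{"grip": 0.2,"turn": 0,"x": 0,"y": 0,"z": 0},{"grip": 0.2,"turn": 0,"x": 0,"y": 0,"z": 0}])

```text
clock: 19.0
tool_pos: [0.4473, -0.131, 0.0551]
tcp_rot: [0.998, -0.064, 0.004, -0.003]
contact_force: [-0.0, -0.2, 0.7]
gripper_width: 0.0509
```

```bash
python3 -c "
from h import *
p=camera('wrist');save(p,'w6');find(p,'lid_b',.016,4);go(.441,-.124,.019)"
```

```text
ext lid_b 0.56 [197.  181.5 298.7 271.5] ctr@z [ 0.4422 -0.1239]
 org lid_b 0.71 248.8 224.4 [ 0.4375 -0.1235]
t19.1 tcp [ 0.4478 -0.131   0.0566] yaw -7.3 w 0.0513 tilt [ 0.011  0.004 -1.   ] | tool cm [-0.8  -0.58  3.75] turn -0.0 rows>=0.9
```

View pics/w6.png

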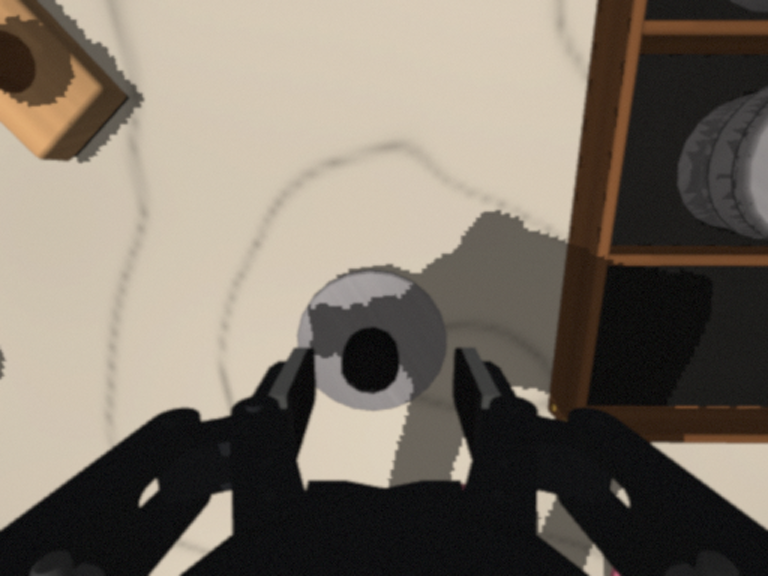

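Request:
apply_moves(plan=[{"grip": 0.2,"turn": 0,"x": -0.4,"y": -0.3,"z": 0},{"grip": 0.2,"turn": 0,"x": -0.3,"y": -0.3,"z": 0},{"grip": 0.2,"turn": 0,"x": 0,"y": 0,"z": 0.8},{"grip": 0.2,"turn": 0,"x": 0,"y": 0,"z": 1},{"grip": 0.2,"turn": 0,"x": 0,"y": 0,"z": 0.8},{"grip": 0.2,"turn": 0,"x": 0,"y": 0,"z": 0},{"grip": 0.2,"turn": 0,"x": 0,"y": 0,"z": 0}])

```text
clock: 19.73
tool_pos: [0.4438, -0.1241, 0.0315]
tcp_rot: [0.998, -0.064, 0.009, -0.001]
contact_force: [-1.0, 0.0, 1.3]
gripper_width: 0.0513
```

```bash
python3 -c "
from h import *
p=camera('wrist');find(p,'lid_b',.016,1);go(.4415,-.124,.0195)"
```

```text
ext lid_b 0.85 [201.2 180.  312.4 289.3] ctr@z [ 0.4419 -0.1241]
 org lid_b 0.86 256.0 227.5 [ 0.4406 -0.1233]
t19.9 tcp [ 0.4441 -0.1243  0.0321] yaw -7.3 w 0.0514 tilt [ 0.019  0.001 -1.   ] | tool cm [-0.28  0.01  1.26] turn -0.0 rows>=0.3
```

Request:
apply_moves(plan=[{"grip": 0.2,"turn": 0,"x": -0.2,"y": 0,"z": 0.4},{"grip": 0.2,"turn": 0,"x": -0.1,"y": 0,"z": 0.5},{"grip": 0.2,"turn": 0,"x": 0,"y": 0,"z": 0.2},{"grip": 0.2,"turn": 0,"x": 0,"y": 0,"z": 0},{"grip": -1,"turn": 0,"x": 0,"y": 0,"z": 0},{"grip": -1,"turn": 0,"x": 0,"y": 0,"z": 0},{"grip": -1,"turn": 0,"x": 0,"y": 0,"z": 0},{"grip": -1,"turn": 0,"x": 0,"y": 0,"z": 0},{"grip": -1,"turn": 0,"x": 0,"y": 0,"z": 0},{"grip": -1,"turn": 0,"x": 0,"y": 0,"z": 0}])

```text
clock: 20.72
tool_pos: [0.442, -0.1244, 0.021]
tcp_rot: [0.998, -0.064, 0.01, -0.001]
contact_force: [0.4, 0.2, -0.7]
gripper_width: 0.023
```

```bash
python3 -c "
from h import *
print(monitor.read_state()['contact_force']);go(.4415,-.124,.14)"
```

```text
[ 0.4126826   0.20320735 -0.70060117]
t20.7 tcp [ 0.442  -0.1244  0.021 ] yaw -7.3 w 0.0230 tilt [ 0.021 -0.    -1.   ] | tool cm [  0.2   -0.07 -11.9 ] turn -0.0 rows>=2.9
```

Request:
apply_moves(plan=[{"grip": -1,"turn": 0,"x": 0,"y": 0,"z": -1},{"grip": -1,"turn": 0,"x": 0,"y": 0,"z": -2.5},{"grip": -1,"turn": 0,"x": 0,"y": 0,"z": -3},{"grip": -1,"turn": 0,"x": 0,"y": 0,"z": -3},{"grip": -1,"turn": 0,"x": 0,"y": 0,"z": -2},{"grip": -1,"turn": 0,"x": 0,"y": 0,"z": 0},{"grip": -1,"turn": 0,"x": 0,"y": 0,"z": 0}])

```text
clock: 21.3
tool_pos: [0.4375, -0.1236, 0.1421]
tcp_rot: [0.998, -0.064, 0.008, -0.001]
contact_force: [-0.2, 1.1, -1.9]
gripper_width: 0.0226
```

```bash
python3 -c "
from h import *
print(monitor.read_state()['contact_force']);go(.5955,-.307,.15)"
```

```text
[-0.20799876  1.06746167 -1.89539028]
t21.3 tcp [ 0.4375 -0.1236  0.1421] yaw -7.3 w 0.0226 tilt [ 0.017  0.002 -1.   ] | tool cm [18.02 16.17 -0.56] turn -0.0 rows>=5.9
```

Request:
apply_moves(plan=[{"grip": -1,"turn": 0,"x": 1.5,"y": 1.3,"z": -0.1},{"grip": -1,"turn": 0,"x": 2.5,"y": 2.3,"z": 0},{"grip": -1,"turn": 0,"x": 2.5,"y": 2.3,"z": 0},{"grip": -1,"turn": 0,"x": 2.5,"y": 2.3,"z": 0},{"grip": -1,"turn": 0,"x": 2.5,"y": 2.3,"z": 0},{"grip": -1,"turn": 0,"x": 2.5,"y": 2.2,"z": 0},{"grip": -1,"turn": 0,"x": 2,"y": 1.8,"z": 0},{"grip": -1,"turn": 0,"x": 1,"y": 0.9,"z": 0},{"grip": -1,"turn": 0,"x": 0.3,"y": 0.2,"z": 0},{"grip": -1,"turn": 0,"x": 0,"y": 0,"z": 0},{"grip": -1,"turn": 0,"x": 0,"y": 0,"z": 0}])

```text
clock: 22.22
tool_pos: [0.5879, -0.3028, 0.1236]
tcp_rot: [0.998, -0.063, -0.004, -0.009]
contact_force: [-0.4, 0.4, -1.0]
gripper_width: 0.0225
```

```bash
python3 -c "
from h import *
p=camera('wrist');find(p,'tin',.068,2);find(p,'lid_b',.13,2);save(p,'w7');go(.5955,-.307,.1)"
```

```text
ext tin 0.80 [219.  149.6 303.4 199.9] ctr@z [ 0.6151 -0.3089]
 ext tin 0.46 [195.1 180.3 317.2 294.4] ctr@z [ 0.5653 -0.2989]
 org tin 0.84 260.5 184.0 [ 0.5913 -0.3055]
 ext lid_b 0.81 [195.2 181.5 317.9 296.3] ctr@z [ 0.593  -0.3035]
 org lid_b 0.62 254.3 232.7 [ 0.5394 -0.2926]
t22.5 tcp [ 0.5885 -0.3026  0.126 ] yaw -7.2 w 0.0226 tilt [-0.004  0.015 -1.   ] | tool cm [0.76 0.39 2.59] turn 0.1 rows>=0.7
```

View pics/w7.png

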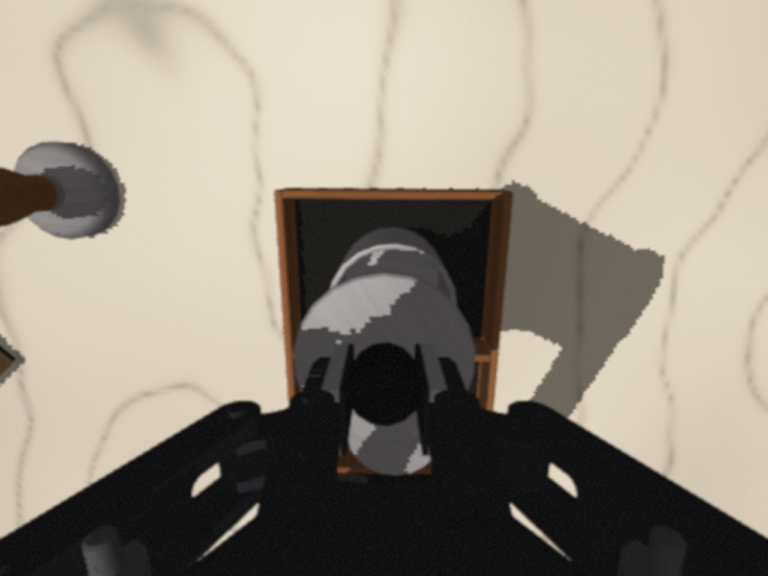

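Tin rim arc is visible beyond the lid: far point about (393,245), arc spanning columns 330–457 shown px.

```bash
python3 -c "
from h import *
p=camera('wrist')
f=ray(p,393/1.5,245/1.5,.068);e=np.array([np.cos(np.radians(-7.3)),np.sin(np.radians(-7.3)),0])
print('tin ctr',f-.033*e)
print('lid flange ctr@.12',ray(p,384.5/1.5,(275+474/2*0+0)/1.5,.119)-.036*e)
for c in [(.595,-.307),(.5955,-.307)]:
  print(c,[tuple(np.round(np.array(proj(p,(c[0]+.033*np.cos(a),c[1]+.033*np.sin(a),.068)))*1.5)) for a in np.radians([-7,83,-97])])
go(.5955,-.307,.1)"
```

```text
tin ctr [ 0.59113247 -0.30628393  0.068     ]
lid flange ctr@.12 [ 0.58576005 -0.30200936  0.119     ]
(0.595, -0.307) [(np.float64(393.0), np.float64(237.0)), (np.float64(329.0), np.float64(301.0)), (np.float64(457.0), np.float64(301.0))]
(0.5955, -0.307) [(np.float64(393.0), np.float64(236.0)), (np.float64(329.0), np.float64(300.0)), (np.float64(457.0), np.float64(300.0))]
t22.5 tcp [ 0.5886 -0.3028  0.1262] yaw -7.2 w 0.0226 tilt [-0.004  0.015 -1.   ] | tool cm [0.75 0.37 2.61] turn 0.1 rows>=0.7
```

Request:
apply_moves(plan=[{"grip": -1,"turn": 0,"x": 0.4,"y": 0.3,"z": 0.4},{"grip": -1,"turn": 0,"x": 0.3,"y": 0.2,"z": 0.8},{"grip": -1,"turn": 0,"x": 0,"y": 0,"z": 0.8},{"grip": -1,"turn": 0,"x": 0,"y": 0,"z": 0.3},{"grip": -1,"turn": 0,"x": 0,"y": 0,"z": 0},{"grip": -1,"turn": 0,"x": 0,"y": 0,"z": 0}])

```text
clock: 23.02
tool_pos: [0.5955, -0.3079, 0.102]
tcp_rot: [0.998, -0.062, -0.001, -0.007]
contact_force: [0.5, 0.1, -1.3]
gripper_width: 0.0231
```

```bash
python3 -c "
from h import *
print(monitor.read_state()['contact_force']);go(.594,-.307,.085)"
```

```text
[ 0.49424619  0.14894354 -1.28871068]
t23.0 tcp [ 0.5955 -0.3079  0.102 ] yaw -7.1 w 0.0231 tilt [-0.002  0.014 -1.   ] | tool cm [-0.15 -0.04  1.7 ] turn 0.2 rows>=0.4
```

Request:
apply_moves(plan=[{"grip": -1,"turn": 0,"x": -0.1,"y": 0,"z": 0.4},{"grip": -1,"turn": 0,"x": -0.1,"y": 0,"z": 0.6},{"grip": -1,"turn": 0,"x": 0,"y": 0,"z": 0.4},{"grip": -1,"turn": 0,"x": 0,"y": 0,"z": 0.2},{"grip": -1,"turn": 0,"x": 0,"y": 0,"z": 0},{"grip": -1,"turn": 0,"x": 0,"y": 0,"z": 0}])

```text
clock: 23.52
tool_pos: [0.5928, -0.3071, 0.0837]
tcp_rot: [0.998, -0.062, -0.002, -0.007]
contact_force: [-0.3, 0.5, -1.5]
gripper_width: 0.0228
```

```bash
python3 -c "
from h import *
print(monitor.read_state()['contact_force'],monitor.read_state()['wrist_torque']);go(.594,-.307,.079)"
```

```text
[-0.32935539  0.45956031 -1.54928472] [-0.07058314  0.04726081 -0.02967346]
t23.5 tcp [ 0.5928 -0.3071  0.0837] yaw -7.1 w 0.0228 tilt [-0.003  0.015 -1.   ] | tool cm [ 0.12 -0.02  0.46] turn 0.2 rows>=0.1
```

Plug is inside the mouth with no contact force. Continue to seat it.

Request:
apply_moves(plan=[{"grip": -1,"turn": 0,"x": 0.1,"y": 0,"z": 0.3},{"grip": -1,"turn": 0,"x": 0,"y": 0,"z": 0.3},{"grip": -1,"turn": 0,"x": 0,"y": 0,"z": 0.1},{"grip": -1,"turn": 0,"x": 0,"y": 0,"z": 0}])

```text
clock: 23.85
tool_pos: [0.5945, -0.3077, 0.0776]
tcp_rot: [0.998, -0.062, -0.001, -0.007]
contact_force: [-0.7, 0.6, 0.3]
gripper_width: 0.0228
```

```bash
python3 -c "
from h import *
print(monitor.read_state()['contact_force']);go(.594,-.307,.077)
p=camera('scene');save(p,'s1',(100,60,300,240),3.5)"
```

```text
[-0.69219001  0.5509223   0.25637974]
t23.9 tcp [ 0.5945 -0.3077  0.0776] yaw -7.1 w 0.0228 tilt [-0.001  0.013 -1.   ] | tool cm [-0.05 -0.06  0.06] turn 0.2 rows>=0.0
```

Request:
apply_moves(plan=[{"grip": -1,"turn": 0,"x": 0,"y": 0,"z": 0.15},{"grip": -1,"turn": 0,"x": 0,"y": 0,"z": 0},{"grip": 0,"turn": 0,"x": 0,"y": 0,"z": 0},{"grip": 0.2,"turn": 0,"x": 0,"y": 0,"z": 0},{"grip": 0.2,"turn": 0,"x": 0,"y": 0,"z": 0},{"grip": 0.2,"turn": 0,"x": 0,"y": 0,"z": 0},{"grip": 0.2,"turn": 0,"x": 0,"y": 0,"z": -1},{"grip": 0.2,"turn": 0,"x": 0,"y": 0,"z": -2},{"grip": 0.2,"turn": 0,"x": 0,"y": 0,"z": -3},{"grip": 0.2,"turn": 0,"x": 0,"y": 0,"z": -3},{"grip": 0.2,"turn": 0,"x": 0,"y": 0,"z": -2},{"grip": 0.2,"turn": 0,"x": 0,"y": 0,"z": 0}])

```text
clock: 24.9
tool_pos: [0.5936, -0.3085, 0.1905]
tcp_rot: [0.998, -0.062, -0.003, -0.008]
contact_force: [0.0, -0.2, 0.6]
gripper_width: 0.0515
```

```bash
python3 -c "
from h import *
p=camera('wrist');save(p,'w8');go(.672,-.116,.19);find(p,'lid_b',.072,2);find(p,'tin',.068,2);find(p,'tamper',.0,2)"
```

```text
t24.9 tcp [ 0.5932 -0.3082  0.1887] yaw -7.1 w 0.0514 tilt [-0.006  0.017 -1.   ] | tool cm [  5.44 -20.05   0.14] turn 0.2 rows>=5.1
 ext lid_b 0.69 [220.1 153.1 293.1 225.6] ctr@z [ 0.5936 -0.3071]
 ext lid_b 0.60 [  0.  112.8  18.5 157. ] ctr@z [ 0.6748 -0.0807]
 org lid_b 0.94 5.9 131.4 [ 0.6826 -0.0128]
 org lid_b 0.91 256.0 187.8 [ 0.5767 -0.3033]
 ext tin 0.53 [239.  145.9 277.3 159.3] ctr@z [ 0.6289 -0.3129]
 ext tamper 0.77 [ 17.1 108.5 109.8 156.9] ctr@z [ 0.6725 -0.0819]
 ext tamper 0.36 [  0.  110.8  18.9 155.7] ctr@z [ 0.68   -0.0163]
```

View pics/w8.png

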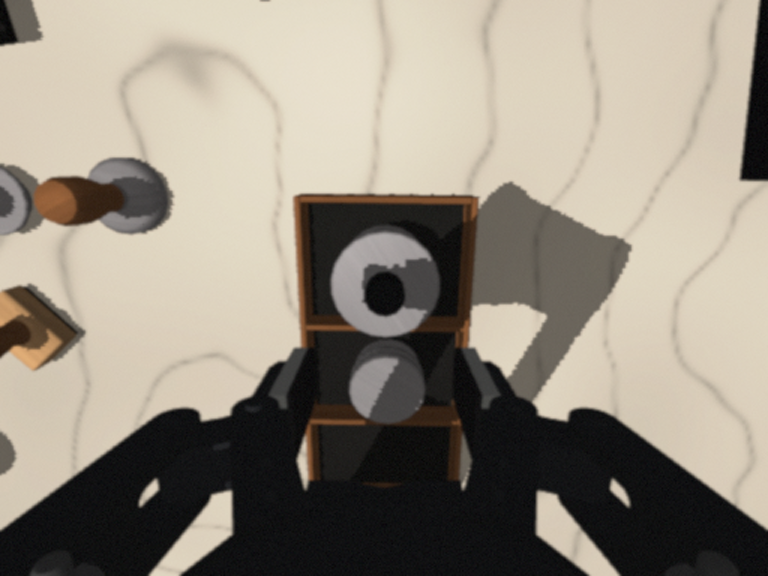

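Lid_b sits level and concentric on the tin (385,283), and the leveller is in the middle bay (387,383). Next is the tamper (steel round foot) at (128,195).

Request:
apply_moves(plan=[{"grip": 0.2,"turn": 0,"x": 0.5,"y": -1.8,"z": 0},{"grip": 0.2,"turn": 0,"x": 0.8,"y": -2.9,"z": 0},{"grip": 0.2,"turn": 0,"x": 0.8,"y": -2.9,"z": 0},{"grip": 0.2,"turn": 0,"x": 0.8,"y": -2.9,"z": 0},{"grip": 0.2,"turn": 0,"x": 0.8,"y": -2.9,"z": 0},{"grip": 0.2,"turn": 0,"x": 0.8,"y": -2.9,"z": 0},{"grip": 0.2,"turn": 0,"x": 0.6,"y": -2,"z": 0},{"grip": 0.2,"turn": 0,"x": 0.3,"y": -1,"z": 0},{"grip": 0.2,"turn": 0,"x": 0,"y": -0.3,"z": 0},{"grip": 0.2,"turn": 0,"x": 0,"y": 0,"z": 0},{"grip": 0.2,"turn": 0,"x": 0,"y": 0,"z": 0}])

```text
clock: 26.17
tool_pos: [0.6655, -0.1123, 0.1658]
tcp_rot: [0.998, -0.065, -0.023, -0.014]
contact_force: [-0.3, -0.7, -0.6]
gripper_width: 0.0513
```

```bash
python3 -c "
from h import *
p=camera('wrist');save(p,'w9');go(.671,-.116,.1);find(p,'tamper',.0,2)
print(np.array(proj(p,(.671,-.116,.0)))*1.5,np.array(proj(p,(.671,-.116,.082)))*1.5)"
```

```text
t26.2 tcp [ 0.6654 -0.1126  0.1657] yaw -7.5 w 0.0514 tilt [-0.045  0.032 -0.998] | tool cm [0.92 0.43 6.53] turn -0.2 rows>=1.6
 ext tamper 0.57 [229.  144.3 287.8 202.4] ctr@z [ 0.665  -0.1105]
 org tamper 0.95 256.1 170.6 [ 0.6685 -0.1083]
[393.73814307 251.55655216] [393.40989057 283.63812299]
```

View pics/w9.png

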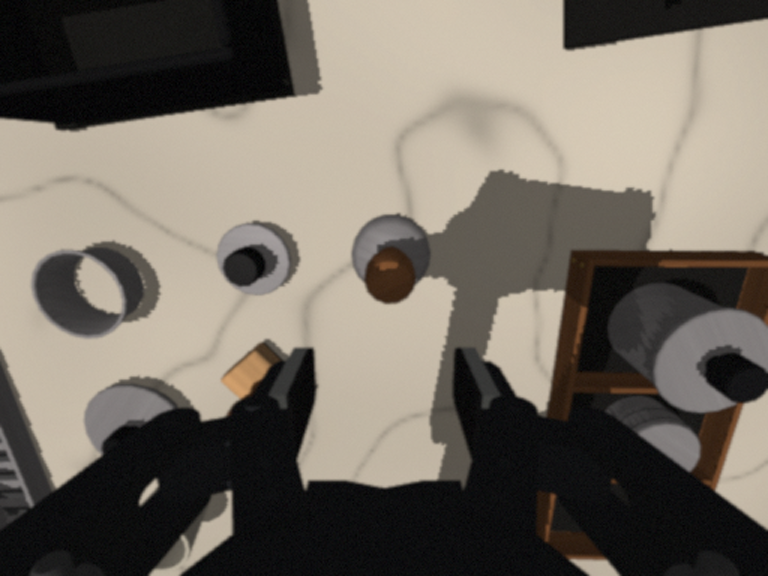

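Tamper foot at (391,253), handle at (390,275) shown px; position about (0.671,−0.1145). Descending in two stages.

Request:
apply_moves(plan=[{"grip": 0.2,"turn": 0,"x": 0.5,"y": 0.1,"z": 0.5},{"grip": 0.2,"turn": 0,"x": 0.3,"y": 0,"z": 1.5},{"grip": 0.2,"turn": 0,"x": 0,"y": 0,"z": 2},{"grip": 0.2,"turn": 0,"x": 0,"y": 0,"z": 1.5},{"grip": 0.2,"turn": 0,"x": 0,"y": 0,"z": 0.5},{"grip": 0.2,"turn": 0,"x": 0,"y": 0,"z": 0},{"grip": 0.2,"turn": 0,"x": 0,"y": 0,"z": 0}])

```text
clock: 26.9
tool_pos: [0.6721, -0.1217, 0.1058]
tcp_rot: [0.997, -0.071, -0.02, -0.013]
contact_force: [0.2, 0.2, -0.4]
gripper_width: 0.0513
```

```bash
python3 -c "
from h import *
p=camera('wrist');save(p,'w10');go(.671,-.1145,.046);find(p,'tamper',.0,2)"
```

```text
t26.9 tcp [ 0.6722 -0.1218  0.106 ] yaw -8.1 w 0.0514 tilt [-0.037  0.029 -0.999] | tool cm [ 0.02 -0.56  6.02] turn -0.8 rows>=1.5
 ext tamper 0.72 [212.4 164.2 281.6 242.4] ctr@z [ 0.6594 -0.1085]
 org tamper 0.94 243.9 195.2 [ 0.6679 -0.1068]
```

View pics/w10.png

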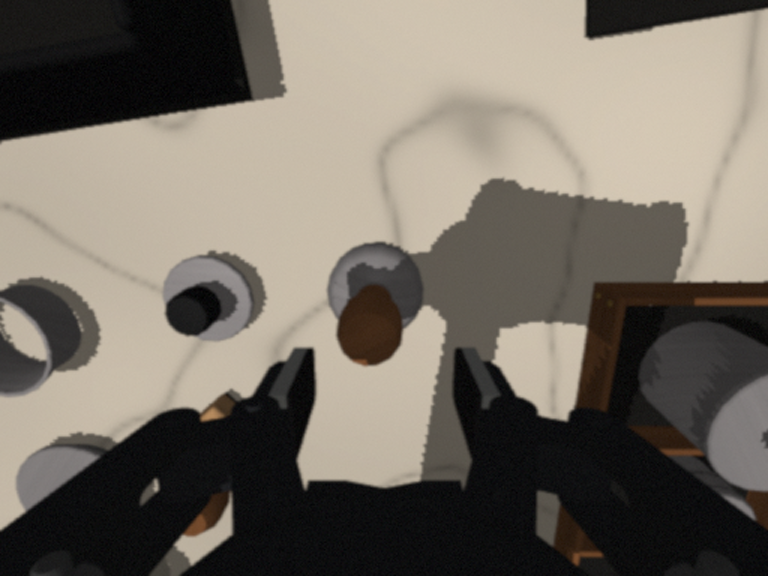

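Handle at column 370 against finger centre 385, so about 7 mm to correct in y.

Request:
apply_moves(plan=[{"grip": 0.2,"turn": -0.4,"x": 0,"y": -0.3,"z": 0},{"grip": 0.2,"turn": -0.4,"x": 0,"y": -0.3,"z": 0.3},{"grip": 0.2,"turn": 0,"x": 0,"y": 0,"z": 1.5},{"grip": 0.2,"turn": 0,"x": 0,"y": 0,"z": 1.8},{"grip": 0.2,"turn": 0,"x": 0,"y": 0,"z": 1.5},{"grip": 0.2,"turn": 0,"x": 0,"y": 0,"z": 0.4},{"grip": 0.2,"turn": 0,"x": 0,"y": 0,"z": 0},{"grip": 0.2,"turn": 0,"x": 0,"y": 0,"z": 0}])

```text
clock: 27.72
tool_pos: [0.6768, -0.112, 0.0587]
tcp_rot: [0.998, -0.061, -0.011, -0.012]
contact_force: [0.4, -0.1, -0.3]
gripper_width: 0.0508
```

```bash
python3 -c "
from h import *
go(.671,-.1145,.046)"
```

```text
t27.7 tcp [ 0.6768 -0.112   0.0587] yaw -6.9 w 0.0508 tilt [-0.02   0.025 -0.999] | tool cm [-0.52  0.35  1.28] turn 0.4 rows>=0.3
```

Request:
apply_moves(plan=[{"grip": 0.2,"turn": 0,"x": -0.3,"y": 0.2,"z": 0.4},{"grip": 0.2,"turn": 0,"x": -0.2,"y": 0.1,"z": 0.6},{"grip": 0.2,"turn": 0,"x": 0,"y": 0,"z": 0.2},{"grip": 0.2,"turn": 0,"x": 0,"y": 0,"z": 0},{"grip": -1,"turn": 0,"x": 0,"y": 0,"z": 0},{"grip": -1,"turn": 0,"x": 0,"y": 0,"z": 0},{"grip": -1,"turn": 0,"x": 0,"y": 0,"z": 0},{"grip": -1,"turn": 0,"x": 0,"y": 0,"z": 0},{"grip": -1,"turn": 0,"x": 0,"y": 0,"z": 0},{"grip": -1,"turn": 0,"x": 0,"y": 0,"z": 0}])

```text
clock: 28.55
tool_pos: [0.673, -0.1146, 0.0503]
tcp_rot: [0.998, -0.06, -0.007, -0.012]
contact_force: [0.2, 0.9, -0.6]
gripper_width: 0.029
```

```bash
python3 -c "
from h import *
print(monitor.read_state()['contact_force']);go(.671,-.1145,.14)"
```

```text
[ 0.17087511  0.92921704 -0.60487272]
t28.6 tcp [ 0.673  -0.1146  0.0503] yaw -6.9 w 0.0290 tilt [-0.013  0.024 -1.   ] | tool cm [-0.35 -0.18 -8.96] turn 0.4 rows>=2.2
```

Request:
apply_moves(plan=[{"grip": -1,"turn": 0,"x": 0,"y": 0,"z": -1},{"grip": -1,"turn": 0,"x": 0,"y": 0,"z": -2},{"grip": -1,"turn": 0,"x": 0,"y": 0,"z": -2.5},{"grip": -1,"turn": 0,"x": 0,"y": 0,"z": -2},{"grip": -1,"turn": 0,"x": 0,"y": 0,"z": -1.5},{"grip": -1,"turn": 0,"x": 0,"y": 0,"z": 0},{"grip": -1,"turn": 0,"x": 0,"y": 0,"z": 0}])

```text
clock: 29.13
tool_pos: [0.67, -0.1161, 0.1371]
tcp_rot: [0.998, -0.061, -0.016, -0.013]
contact_force: [-0.2, 0.2, -4.2]
gripper_width: 0.0291
```

```bash
python3 -c "
from h import *
print(monitor.read_state()['contact_force']);go(.4187,-.2843,.14)"
```

```text
[-0.24723952  0.18278953 -4.21339112]
t29.1 tcp [ 0.67   -0.1161  0.1371] yaw -6.9 w 0.0291 tilt [-0.03   0.028 -0.999] | tool cm [-22.91  19.73  -0.  ] turn 0.4 rows>=7.4
```

Request:
apply_moves(plan=[{"grip": -1,"turn": 0.2,"x": -1.5,"y": 1.3,"z": -0.1},{"grip": -1,"turn": 0.2,"x": -2.6,"y": 2.3,"z": 0},{"grip": -1,"turn": 0,"x": -2.6,"y": 2.3,"z": 0},{"grip": -1,"turn": 0,"x": -2.6,"y": 2.3,"z": 0},{"grip": -1,"turn": 0,"x": -2.6,"y": 2.3,"z": 0},{"grip": -1,"turn": 0,"x": -2.6,"y": 2.3,"z": 0},{"grip": -1,"turn": 0,"x": -2.6,"y": 2.3,"z": 0},{"grip": -1,"turn": 0,"x": -2.6,"y": 2.3,"z": 0},{"grip": -1,"turn": 0,"x": -1.8,"y": 1.5,"z": 0},{"grip": -1,"turn": 0,"x": -0.7,"y": 0.6,"z": 0},{"grip": -1,"turn": 0,"x": 0,"y": 0,"z": 0},{"grip": -1,"turn": 0,"x": 0,"y": 0,"z": 0}])

```text
clock: 30.13
tool_pos: [0.4073, -0.2806, 0.1208]
tcp_rot: [0.997, -0.062, -0.028, -0.02]
contact_force: [0.3, 0.8, -4.1]
gripper_width: 0.0288
```

```bash
python3 -c "
from h import *
p=camera('wrist');save(p,'w11');go(.4187,-.2843,.065)"
```

```text
t30.2 tcp [ 0.4075 -0.2804  0.1207] yaw -7.0 w 0.0289 tilt [-0.054  0.044 -0.998] | tool cm [1.49 0.45 5.48] turn 0.3 rows>=1.4
```

View pics/w11.png

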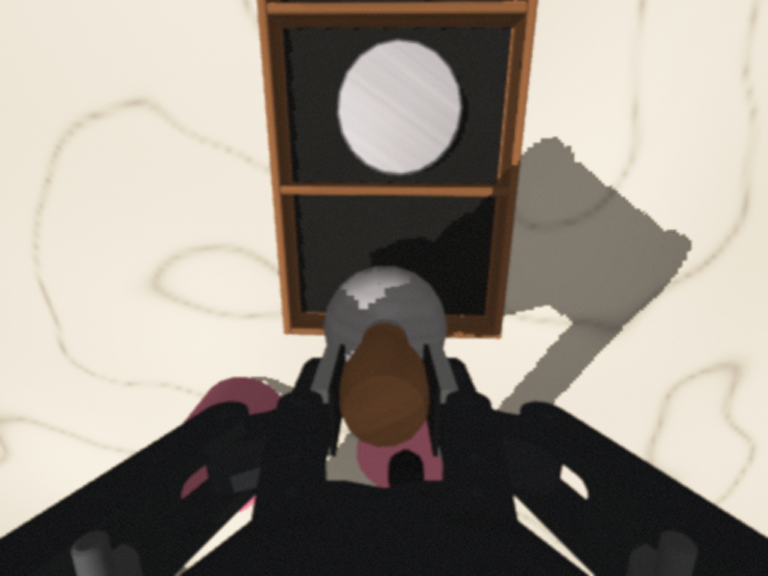

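Tamper held over the near bay, which spans rows 190–332; the foot at (387,330) is still ~15 mm short in x. Correct that before lowering.

Request:
apply_moves(plan=[{"grip": -1,"turn": 0,"x": 0.6,"y": 0.2,"z": 0},{"grip": -1,"turn": 0,"x": 0.7,"y": 0.2,"z": 0},{"grip": -1,"turn": 0,"x": 0.3,"y": 0,"z": 0.5},{"grip": -1,"turn": 0,"x": 0,"y": 0,"z": 1.2},{"grip": -1,"turn": 0,"x": 0,"y": 0,"z": 0.5},{"grip": -1,"turn": 0,"x": 0,"y": 0,"z": 0},{"grip": -1,"turn": 0,"x": 0,"y": 0,"z": 0}])

```text
clock: 30.77
tool_pos: [0.4305, -0.2824, 0.0951]
tcp_rot: [0.998, -0.057, -0.027, -0.021]
contact_force: [0.2, 0.4, -3.3]
gripper_width: 0.0293
```

```bash
python3 -c "
from h import *
p=camera('wrist');find(p,'tamper',.012,2);go(.4205,-.2843,.06)"
```

```text
ext tamper 0.63 [212.7 180.9 296.6 297.2] ctr@z [ 0.3889 -0.2728]
 org tamper 0.67 253.4 216.2 [ 0.4064 -0.2732]
t30.9 tcp [ 0.4304 -0.2829  0.0959] yaw -6.5 w 0.0288 tilt [-0.051  0.044 -0.998] | tool cm [-0.77  0.39  3.63] turn 0.8 rows>=0.9
```

Request:
apply_moves(plan=[{"grip": -1,"turn": 0,"x": -0.5,"y": 0.2,"z": 0.3},{"grip": -1,"turn": 0,"x": -0.3,"y": 0.1,"z": 0.8},{"grip": -1,"turn": 0,"x": 0,"y": 0,"z": 1},{"grip": -1,"turn": 0,"x": 0,"y": 0,"z": 0.8},{"grip": -1,"turn": 0,"x": 0,"y": 0,"z": 0.2},{"grip": -1,"turn": 0,"x": 0,"y": 0,"z": 0},{"grip": -1,"turn": 0,"x": 0,"y": 0,"z": 0}])

```text
clock: 31.5
tool_pos: [0.4189, -0.2842, 0.0629]
tcp_rot: [0.998, -0.058, -0.026, -0.02]
contact_force: [-0.3, -0.1, -2.9]
gripper_width: 0.0288
```

```bash
python3 -c "
from h import *
print(monitor.read_state()['contact_force']);go(.4195,-.2843,.057)"
```

```text
[-0.27064912 -0.06991792 -2.92486705]
t31.5 tcp [ 0.4189 -0.2842  0.0629] yaw -6.6 w 0.0288 tilt [-0.05   0.043 -0.998] | tool cm [0.09 0.03 0.59] turn 0.7 rows>=0.1
```

Request:
apply_moves(plan=[{"grip": -1,"turn": 0,"x": 0,"y": 0,"z": 0.3},{"grip": -1,"turn": 0,"x": 0,"y": 0,"z": 0.2},{"grip": -1,"turn": 0,"x": 0,"y": 0,"z": 0}])

```text
clock: 31.75
tool_pos: [0.419, -0.2841, 0.0577]
tcp_rot: [0.998, -0.058, -0.026, -0.02]
contact_force: [0.3, -0.3, -3.4]
gripper_width: 0.029
```

```bash
python3 -c "
from h import *
print(monitor.read_state()['contact_force']);go(.4195,-.2843,.057)"
```

```text
[ 0.32843059 -0.30757965 -3.35512437]
t31.8 tcp [ 0.419  -0.2841  0.0577] yaw -6.6 w 0.0290 tilt [-0.049  0.043 -0.998] | tool cm [0.06 0.01 0.07] turn 0.7 rows>=0.0
```

Request:
apply_moves(plan=[{"grip": -1,"turn": 0,"x": 0,"y": 0,"z": 0.15},{"grip": -1,"turn": 0,"x": 0,"y": 0,"z": 0},{"grip": -0.1,"turn": 0,"x": 0,"y": 0,"z": 0},{"grip": 0.2,"turn": 0,"x": 0,"y": 0,"z": 0},{"grip": 0.2,"turn": 0,"x": 0,"y": 0,"z": 0},{"grip": 0.2,"turn": 0,"x": 0,"y": 0,"z": 0},{"grip": 0.2,"turn": 0,"x": 0,"y": 0,"z": -1},{"grip": 0.2,"turn": 0,"x": 0,"y": 0,"z": -2},{"grip": 0.2,"turn": 0,"x": 0,"y": 0,"z": -3},{"grip": 0.2,"turn": 0,"x": 0,"y": 0,"z": -3},{"grip": 0.2,"turn": 0,"x": 0,"y": 0,"z": -3},{"grip": 0.2,"turn": 0,"x": 0,"y": 0,"z": -2}])

```text
clock: 32.75
tool_pos: [0.4252, -0.2894, 0.2037]
tcp_rot: [0.998, -0.058, -0.027, -0.021]
contact_force: [0.7, -0.8, 0.4]
gripper_width: 0.051
```

Request:
apply_moves(plan=[{"grip": 0.2,"turn": 0,"x": -2,"y": 2,"z": -1},{"grip": 0.2,"turn": 0,"x": -2,"y": 3,"z": -1},{"grip": 0.2,"turn": 0,"x": -2,"y": 3,"z": 0},{"grip": 0.2,"turn": 0,"x": -2,"y": 3,"z": 0},{"grip": 0.2,"turn": 0,"x": -1,"y": 2,"z": 0},{"grip": 0.2,"turn": 0,"x": 0,"y": 0,"z": 0},{"grip": 0.2,"turn": 0,"x": 0,"y": 0,"z": 0}])

```text
clock: 33.33
tool_pos: [0.3223, -0.4169, 0.2436]
tcp_rot: [0.998, -0.055, -0.016, -0.01]
contact_force: [0.7, 0.6, -0.3]
gripper_width: 0.0512
```

```bash
python3 -c "
from h import *
e=np.array([np.cos(np.radians(-7.3)),np.sin(np.radians(-7.3))])
def loc(w): d=np.array(w[:2])-[.510,-.296]; return np.round([d@e,d@[-e[1],e[0]]],4)
t=camera('top')
for l in ['tamper','leveller','lid_b','stamp','ring']: find(t,l,0,5)
p=camera('scene');save(t,'t2',(190,95,410,285),3.5);save(p,'s2',(90,50,310,240),3.5)
"
```

```text
ext tamper 0.72 [355.4 202.2 375.6 224.1] ctr@z [ 0.4164 -0.2943]
 org tamper 0.95 361.9 214.0 [ 0.4142 -0.2843]
 ext leveller 0.68 [358.  169.5 381.1 193.9] ctr@z [ 0.5024 -0.3079]
 ext leveller 0.46 [205.9 109.2 228.4 131. ] ctr@z [0.6803 0.1094]
 org leveller 0.79 368.0 177.8 [ 0.5132 -0.3041]
 ext lid_b 0.97 [347.9 254.4 375.2 277.9] ctr@z [ 0.273  -0.2794]
 ext lid_b 0.82 [197.6 151.  228.3 184.1] ctr@z [0.548  0.1222]
 ext lid_b 0.80 [363.4 132.3 387.3 156.9] ctr@z [ 0.6048 -0.327 ]
 ext lid_b 0.63 [254.4 108.4 271.3 127.4] ctr@z [ 0.6844 -0.0177]
 org lid_b 0.82 375.2 146.5 [ 0.5995 -0.3264]
 org lid_b 0.82 213.6 165.5 [0.5536 0.1203]
 org lid_b 0.67 362.2 263.7 [ 0.2796 -0.2813]
 org lid_b 0.63 260.8 116.0 [ 0.6898 -0.012 ]
 ext stamp 0.73 [247.8 144.1 266.6 170.6] ctr@z [ 5.744e-01 -4.000e-04]
 org stamp 0.84 259.2 155.5 [ 0.5795 -0.0059]
 ext ring 0.71 [206.7 109.1 226.6 133.8] ctr@z [0.6765 0.1108]
 org ring 0.50 216.9 124.0 [0.6693 0.1102]
```

View pics/t2.png

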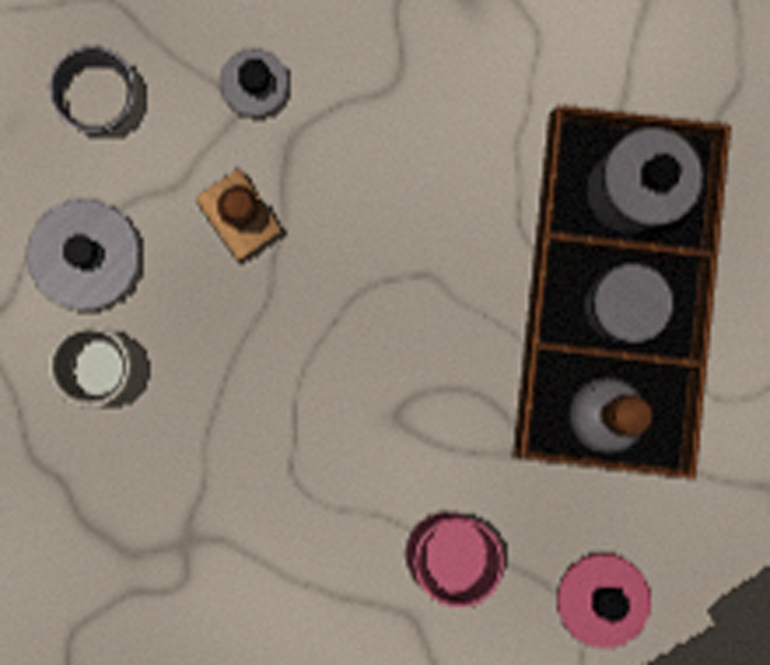

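View pics/s2.png

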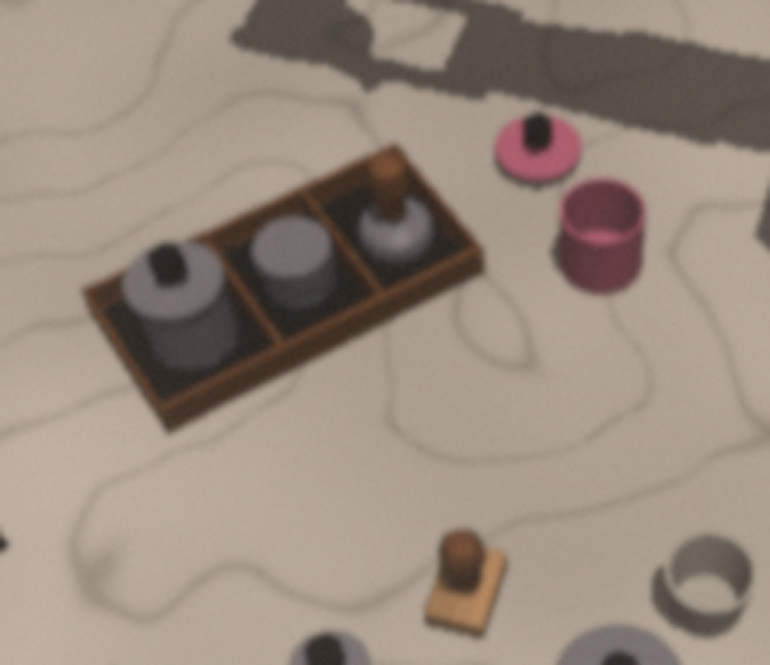

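All three stand in their bays with the lid on the tin. One numeric check on lid concentricity and height.

```bash
python3 -c "
from h import *
e=np.array([np.cos(np.radians(-7.3)),np.sin(np.radians(-7.3))])
def loc(w): d=np.array(w[:2])-[.510,-.296]; return np.round([d@e,d@[-e[1],e[0]]],4)
p=camera('scene');f=lambda X:(np.array(proj(p,X))-[90,50])*3.5
for n,c in (('.595',(.595,-.307)),('.592',(.592,-.307))):
  a=np.linspace(0,6.28,60)
  for z,r in((.072,.036),(.006,.033),(.098,.0)):
    P=np.array([f((c[0]+r*np.cos(t),c[1]+r*np.sin(t),z)) for t in a]);print(n,z,P.min(0).round(),P.max(0).round())
t=camera('top');g=lambda u,v,z:ray(t,190+u/3.5,95+v/3.5,z)
for n,q in dict(lid=g(653,176,.07),lev=g(633,303,.046),foot=g(607,414,.014)).items(): print(n,q[:2].round(4),loc(q))
print(monitor.read_state()['contact_force'])
"
```

```text
.595 0.072 [117. 240.] [219. 319.]
.595 0.006 [145. 300.] [233. 370.]
.595 0.098 [160. 255.] [160. 255.]
.592 0.072 [121. 238.] [223. 316.]
.592 0.006 [148. 298.] [236. 368.]
.592 0.098 [163. 253.] [163. 253.]
lid [ 0.5912 -0.3093] [ 0.0822 -0.0029]
lev [ 0.4994 -0.2985] [-0.0102 -0.0039]
foot [ 0.4162 -0.285 ] [-0.0944 -0.001 ]
[ 0.36666504 -0.5468896   0.20586435]
```

Everything agrees with the predicted seated positions, so I'm handing in.

```bash
python3 -c "
from h import *
print(order.finish_job())"
```

```text
the job is handed in; nothing more can be done
None
```

The job is handed in at about 34 s on the robot clock. The leveller stands in the middle bay, the tamper in the near small bay, and the steel tin in the large bay, closed with the 72 mm lid (lid_b). The hand-in gave no verdict, so success rests on my own last checks.

- **Positions in the caddy (x, y, from the top camera):** tamper (−94, −1) mm, leveller (−10, −4) mm and the lid on the tin (82, −3) mm. All are inside the allowed ranges.
- **Lid fit:** it went in with no side force and touched down at the expected height. In the scene picture its rim matches a seated, centred 72 mm lid to within about 1–2 mm.
- **Things left alone:** the other two lids, the stamp, the ring and the pink look-alikes show no visible move. The robot was clear of everything, with contact force under 1 N.
- **Disagreements:** the tool tilted by up to about 0.07 rad during the run, so the tamper was let go slightly tilted. It looks upright in both final views, but I did not measure its angle. Position estimates from the cameras and networks differed by 2–5 mm, and the networks' lid and leveller positions in the caddy were further off (20 mm or so), because they assume things lie on the counter.

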